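Add the last lens housing to a covered rack and lock the row up snug

TASK

The last lens housing, standing by itself on the desk, belongs in the transit rack. Press the rack's orange latch pad and let the dust cover spring fully open by itself, keeping clear of it; then stand the housing upright on the rack floor, between the row and the follower, and let go. Finally squeeze the follower's orange lock tab and keep it squeezed while you slide the follower up to the row, until all four housings stand close together against the end stop, then let go so that it locks there: do not shove the follower while it is locked, do not press the row hard, and leave the other things on the desk alone.

Things in the scene. Friction and masses are not known exactly. Their poses are not given: they have to be found in the camera images.
- rack: Light grey transit rack, fixed; 274 mm along its y, 116 mm along x, front (-x) with the latch towards the robot. Origin: centre of the underside, z up. Floor top z = 5 mm. Long walls only 26 mm high; clear width between them from x = -49 mm (serrated strip inside the front wall) to x = +51 mm.
- end_stop (a point): On the rack, middle of the end stop's inner face at floor level (rack x 0, y -125, z 5 mm); the stop is 59 mm high. The row stands against it; the follower comes from the rack's +y side.
- cover (a joint): Clear dust cover, 270 x 117 x 56 mm, over the rack from z = 26 to 82 mm when shut; sprung hinge along the rack's y at rack x = +58, z = 26 mm. 0 rad shut, held by the latch hook; 1.95 fully open: once unhooked it swings up and back by itself in about a second and stays, all behind rack x = +58 mm, up to z = 140 mm.
- latch (a joint): Rocker latch at the middle of the rack's front: 0 rad at rest, its hook over the cover's lip; by 0.3 rad the hook lets the cover go; 0.35 rad is the stop. Springs back when let go.
- latch_pad (a point): Point to press: on top of the latch's orange ribbed thumb pad (34 mm along rack y, 40 mm along x), 60 mm above the desk, 96 mm in front of the rack's origin, 33 mm in front of the cover's lip. Pressed straight down it gives at about 4 N, takes 6 N at the stop, 8 mm lower; the cover is free after 6 mm.
- follower (a joint): How far (m) the sliding follower plate (56 mm wide, top 55 mm above the desk) has gone from its rearmost place towards the row, along rack -y. Clear length from end stop to the follower's face = 0.193 minus this; range 0 to 0.14. Locked (holds some 35 N) unless the tab is squeezed; then slides with about 1 N.
- lock_tab (a joint): Orange lock tab, sprung: 0 m out and locked, 0.006 m squeezed right in; the lock is off above 0.002. 7.5 N to start, 11 N at the stop.
- follower_grip (a point): Where to pinch the follower: middle of its upright grip, squeezed; 55 mm above the desk (grip top 72 mm), 28 mm behind the follower's face; grip 26 mm along rack y. Close along rack x: tab (orange) on the robot's side, fixed grey half behind. 34 mm wide at rest, 28 squeezed; from this point the rear face is 14 mm off, the tab's face 20 mm at rest. Moves with the follower.
- last_housing_mid (a point): Black lens housing with a silver face, on the desk: 20.5 mm thick (own x), 80 mm long (own y) plus a low 10 mm plug stub at its -y end, 62 mm tall (own z up), about 72 g. This point: middle of the block, 31 mm above its foot. In the rack: thickness along rack y, length along rack x; stub to the rear, this point fits between rack x = -8 and 0 mm.
- row_housing_1_mid (a point): Middle of the first lens housing of the row, next to the end stop; same sizes as the last housing; stands loose on the rack floor.
- row_housing_2_mid (a point): Middle of the second housing of the row.
- row_housing_3_mid (a point): Middle of the third housing of the row, the one nearest to the follower. Between it and the follower are 90 to 125 mm of free floor at the start.
- calculator: Pocket calculator, 118 x 70 x 13 mm, lying on the desk; bystander. Origin at the centre of its underside.
- adhesive_bottle: Adhesive bottle, 34 mm across, 126 mm tall, standing on the desk; bystander. Origin at the centre of its foot.
- screw_dish: Steel dish with screws, 69 mm across, 18 mm high; bystander. Origin at the centre of its underside.
- plug_gauge: Plug gauge, 113 x 18 x 18 mm, lying on the desk; bystander. Origin at the centre of its underside.
Not all that is in view belongs to the job. What is shaped like the part that bears last_housing_mid but brown or pink is not meant.

How it is judged:
On the way, in this order (a step that is already met when the one before it is completed fails the run):
1. the cover has sprung fully open (value of joint cover above 1.75 rad), for 0.2 s.
2. the last housing stands upright on the rack floor between the row and the follower, let go (x of last_housing_mid in the frame of rack between -0.014 and 0.014 m and z of last_housing_mid in the frame of rack between 0.03 and 0.04 m and angle between last_housing_mid's own z axis and vertical below 0.1 rad and contact force between the fingers and last_housing below 0.2 N and linear speed of last_housing below 0.02 m/s and y of last_housing_mid in the frame of rack between -0.06 and 0.06 m), for 0.2 s.
3. with the lock tab held squeezed, the follower has been slid up and has closed the row (value of joint lock_tab above 0.003 m and value of joint follower above 0.1055 m), for 0.1 s.
At the end, for the whole second after the job is handed in: The cover is fully open (over 1.75 rad); all four housings stand upright on the rack floor (within 0.1 rad), the last one next to the follower; the follower has closed the row to within 5 mm of play in all; its tab is out again, locked; everything is let go and at rest (value of joint cover above 1.75 rad and value of joint follower between 0.1055 and 0.1155 m and value of joint lock_tab below 0.0015 m and x of last_housing_mid in the frame of rack between -0.014 and 0.014 m and z of last_housing_mid in the frame of rack between 0.03 and 0.04 m and angle between each of last_housing_mid, row_housing_1_mid, row_housing_2_mid, row_housing_3_mid's own z axis and vertical below 0.1 rad and x of row_housing_1_mid in the frame of rack between -0.014 and 0.014 m and z of row_housing_1_mid in the frame of rack between 0.03 and 0.04 m and x of row_housing_2_mid in the frame of rack between -0.014 and 0.014 m and z of row_housing_2_mid in the frame of rack between 0.03 and 0.04 m and x of row_housing_3_mid in the frame of rack between -0.014 and 0.014 m and z of row_housing_3_mid in the frame of rack between 0.03 and 0.04 m and y of last_housing_mid in the frame of rack between -0.06 and -0.02 m and linear speed of last_housing below 0.02 m/s); the robot touches nothing.
It fails at once if the robot leans on the cover or stands in its way (over 3 N) (contact force between any of the fingers, the arm and cover above 3 N).
It fails at once if the follower is shoved along while its lock is on (value of joint lock_tab below 0.001 m and (velocity of joint follower above 0.03 m/s or velocity of joint follower below -0.03 m/s)).
It fails at once if the follower presses the row with more than 20 N (contact force between follower and last_housing above 20 N or contact force between follower and row_housing_3 above 20 N).
It fails at once if a housing of the row is knocked over or lifted out (angle between any of row_housing_1_mid, row_housing_2_mid, row_housing_3_mid's own z axis and vertical above 0.35 rad or distance of any of row_housing_1_mid, row_housing_2_mid, row_housing_3_mid from where it was at the start of the episode above 0.04 m).
It fails at once if the calculator, bottle, dish or gauge is moved more than 20 mm (distance of any of calculator, adhesive_bottle, screw_dish, plug_gauge from where it was at the start of the episode above 0.02 m).
It also fails if it takes over 61 s, if anything falls off the work surface, if the arm or the gripper's body presses on something with over 40 N, if the wrist force passes 120 N, or if a joint passes its speed limit or range.

ROBOT

A 6-joint arm with a two-finger parallel gripper is mounted at the origin on a cart in front of the work surface, level with it; the furniture and walls round the work are solid. World frame = base frame: x ahead of the robot, y to its left, z up, the work surface at z = 0. Lengths are in m, angles in rad, forces in N, time in s.
With the tool pointing down it reaches from about 0.35 to 0.85 m from the base axis. Payload 8.1 kg.
Tool frame: the origin (TCP) lies midway between the tips of the shut fingers; the grasp point (between the pads) lies 19 mm behind it; z points along the fingers, y is the direction in which the jaws open and shut (so a half turn about z gives the same grasp; the last joint's range is limited). The gripper opens to 93 mm and grips with 3 to 60 N. Pads are 15 mm wide; open, the fingers measure 128 mm over their backs; the gripper's body (75 mm by 188 mm) begins 65 mm behind the grasp point.
Start: joints at [1.129, 0.13, 1.488, -0, 1.523, -0.085], TCP at [0.21, 0.562, 0.219] pointing down, gripper open.
Joint ranges: [-2.96, 2.96], [-0.89, 2.26], [0.02, 2.5], [-1.34, 4.48], [0, 2.73], [-2.66, 2.66]. Speed limits (rad/s): [2.39, 2.39, 2.79, 3.14, 3.14, 3.14].

INTERFACE

Orientations are given as a rotation vector (axis times angle).
In Python, from plant import robot, optics, ticket gives the robot as it stands.
- The arm moves only by the tool send_rows, never from a script. Its argument "targets" is a list of rows, each a list of 3 entries, a list of its own where there are three numbers: the opening, from -1 (shut) to 1 (fully open), then the shift along the tool's x, y, z in mm, then the turn about the tool's z in rad. A call has 1 to 12 rows; each row shifts and turns the commanded pose from where the row before left it, along the tool's axes as they then stand; what a row does not reach is not made up. A row lasts 1/10 s, in which the tool goes at most 50 mm and 8.59 degrees, less where a joint would pass 70% of its speed; a pose out of reach is approached as far as the arm can. A call with a gripper value outside its range is refused whole. The fingers move at their own pace and stop on an object; "newtons" is the grip in N (left out, the last holds). Time passes only in rows, so rows that do not move let the fingers close. It gives the time, the measured TCP pose, the force and the opening at its end, in the units of the state.
- robot.read_state(): the state, without advancing time (a new reading comes with each control period).
- optics.read_camera(name): name is "scene" or "side" or "wrist"; returns a dict with "color" (420x560x3 uint8, red, green, blue), "K" (3x3 intrinsics, pixels), "position" and "orientation" of the camera in the world. Camera axes: x right, y up, looking along -z (the intrinsics and any distortion apply to the point x, -y, -z); pixel columns grow to the right and rows downward; lengths in m; the calibration is good to about 2 mm. A picture is of the moment at which its call begins. There is no depth.
- ticket.close_job(): hands the job in, once; it reports no verdict.
Trained networks look in the newest picture that a camera, given by its name, has taken for a name from the list of things; names that differ only in an ending like _2 or _b are one class to them, and where a whole thing is asked for, a point or a joint stands for the part that bears it (a point fixed in the world has none). Each returns a list of dicts, best first, with "confidence" (0 to 1); they miss things now and then, are a little off and sometimes report something else, mostly with a low value. They report only what shows in the picture. A call takes as long as a camera call. They do not tell look-alikes from the thing itself.
- optics.cut_out(camera, name): "region" (420x560 bool, what is visible of it) and "point" ([column, row] in pixels, amid what is visible of it).
The state is a dict: "t": time; "q": joint angles; "dq": joint speeds; "joint_torque": joint torques, N m; "tool_pos": TCP position; "orientation": TCP orientation; "force": force on the tool from outside, world axes, zero at the start; "wrist_torque": the same for the moment, N m; "opening": finger opening in m.
Only numpy, scipy, OpenCV 4.12 (cv2) and the standard library are available. Lean on these libraries where they do the work, as an engineer would, in place of code of your own. Each camera call takes 0.05 s, during which the arm holds its last target.

## Working session

There is one attempt and no reset: what is moved stays moved. The work goes in short steps, Python scripts to look and compute and a tool call to move; the robot and the scene stay as the last step left them, time stands still between calls to the robot, and variables do not carry over. Pictures are saved under pics/ and viewed, and the job is handed in when it is done.

Besides the shell and the picture viewer there is one more tool, called after "Emit:" as name(argument=value, ...), one argument or row to a line, values as JSON. send_rows: Moves the arm, as the interface text tells. Its arguments: {"type":"object","properties":{"targets":{"type":"array","items":{"type":"array"}},"newtons":{"type":"number"}},"required":["targets"]}

```bash
ls; mkdir -p pics; python3 - <<'E'
from plant import robot, optics, ticket
import cv2
print(robot.read_state())
for n in ["scene","side","wrist"]:
    d=optics.read_camera(n); cv2.imwrite(f"pics/{n}0.png",d["color"][:,:,::-1]); print(n,d["K"],d["position"],d["orientation"],[k for k in d])
E
```

```text
pics
{'t': 0.0, 'q': array([ 1.12856805e+00,  1.31130622e-01,  1.48923084e+00, -2.95110475e-05,
        1.52297918e+00, -8.53984473e-02]), 'dq': array([-9.61411681e-05,  1.35888111e-04, -6.83267433e-04, -1.65650954e-03,
        2.12580974e-03,  1.70592999e-03]), 'joint_torque': array([-2.55007202e-03, -5.59852767e+01, -4.91747832e+01,  7.65026081e-02,
        3.59539955e-02, -1.17494242e-04]), 'tool_pos': array([0.20933998, 0.56171962, 0.21763227]), 'orientation': array([-5.57459791e-01, -3.09130246e+00,  2.66245501e-03]), 'force': array([ 0.22517741, -0.27396336,  0.09891981]), 'wrist_torque': array([-0.05069826,  0.00981952, -0.05322623]), 'opening': 0.09292288688126832}
scene [[472.62077501   0.         275.82375009]
 [  0.         472.62077501 210.40433532]
 [  0.           0.           1.        ]] [-0.51287829 -0.49596273  0.77365716] [ 0.89736411 -0.56635315 -0.99388996] ['color', 'K', 'position', 'orientation']
side [[469.96125297   0.         270.86930403]
 [  0.         469.96125297 201.51707787]
 [  0.           0.           1.        ]] [0.22910182 1.08157879 1.0027404 ] [ 0.15016898 -1.19389734 -2.63004089] ['color', 'K', 'position', 'orientation']
wrist [[358.77573592   0.         278.98681032]
 [  0.         358.77573592 207.00827019]
 [  0.           0.           1.        ]] [0.1387371  0.58785172 0.3846409 ] [-0.24035325 -0.16489662  1.20646221] ['color', 'K', 'position', 'orientation']
```

View pics/scene0.png

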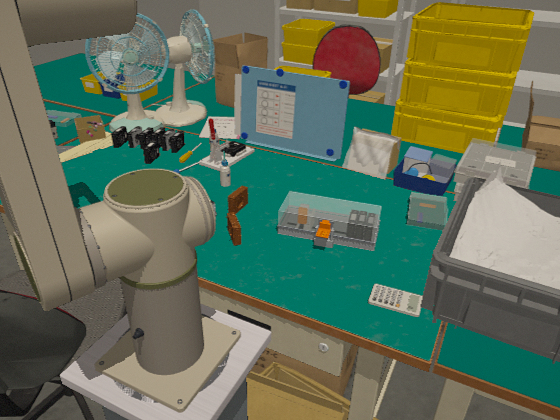

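View pics/side0.png

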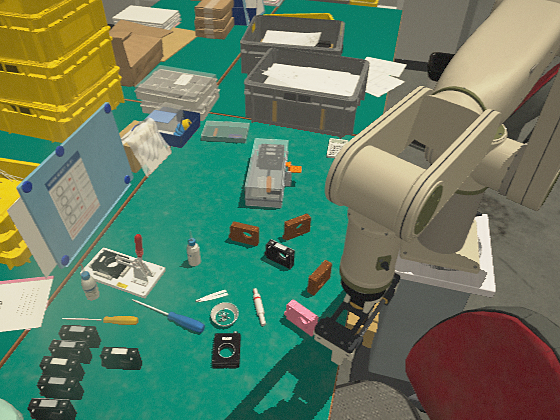

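View pics/wrist0.png

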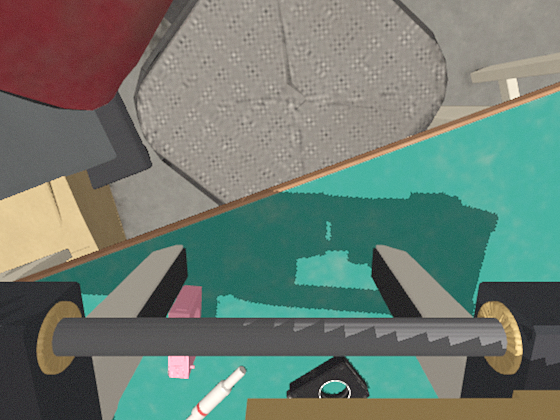

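```bash
cat > h.py <<'E'
import numpy as np, cv2
from scipy.spatial.transform import Rotation as R
from plant import robot, optics, ticket
def ray(d,px):
    K=d["K"]; v=np.array([(px[0]-K[0,2])/K[0,0],-(px[1]-K[1,2])/K[1,1],-1.0])
    return np.array(d["position"]), R.from_rotvec(d["orientation"]).apply(v)
def atz(d,px,z):
    p,v=ray(d,px); return p+v*(z-p[2])/v[2]
def proj(d,P):
    P=np.atleast_2d(P); c=R.from_rotvec(d["orientation"]).inv().apply(P-d["position"])
    K=d["K"]; return np.c_[K[0,0]*c[:,0]/-c[:,2]+K[0,2], K[1,1]*-c[:,1]/-c[:,2]+K[1,2]]
def tri(obs):
    A=np.zeros((3,3));b=np.zeros(3)
    for d,px in obs:
        p,v=ray(d,px); v=v/np.linalg.norm(v); M=np.eye(3)-np.outer(v,v); A+=M;b+=M@p
    return np.linalg.solve(A,b)
def crop(d,x0,y0,x1,y1,name,s=None):
    im=d["color"][y0:y1,x0:x1,::-1]; s=s or min(800/(x1-x0),600/(y1-y0))
    cv2.imwrite("pics/"+name,cv2.resize(im,None,fx=s,fy=s,interpolation=cv2.INTER_CUBIC))
E
python3 - <<'E'
from h import *
names=["rack","cover","latch_pad","latch","follower","lock_tab","follower_grip","last_housing_mid","row_housing_1_mid","calculator","adhesive_bottle","screw_dish","plug_gauge","end_stop"]
D={}
for c in ["scene","side"]:
    D[c]=optics.read_camera(c)
    for n in names:
        try: r=optics.cut_out(c,n)
        except Exception as e: print(n,e); continue
        print(c,n,[(round(x["confidence"],2),np.round(x["point"],0).tolist(),int(x["region"].sum())) for x in r])
crop(D["side"],180,120,340,380,"s1.png")
crop(D["scene"],200,170,400,260,"c1.png")
crop(D["side"],220,120,320,220,"s2.png")
E
```

```text
scene rack [(0.79, [330.0, 218.0], 4550), (0.65, [326.0, 227.0], 187)]
scene cover [(0.55, [331.0, 216.0], 3575)]
scene latch_pad [(0.63, [324.0, 229.0], 209)]
scene latch [(0.71, [323.0, 229.0], 172)]
scene follower []
scene lock_tab [(0.61, [324.0, 227.0], 191)]
scene follower_grip []
scene last_housing_mid [(0.83, [235.0, 227.0], 378), (0.59, [213.0, 206.0], 23), (0.56, [236.0, 199.0], 377)]
scene row_housing_1_mid []
scene calculator [(0.69, [394.0, 300.0], 1141)]
scene adhesive_bottle [(0.65, [224.0, 174.0], 227)]
scene screw_dish [(0.24, [333.0, 216.0], 3515)]
scene plug_gauge [(0.55, [214.0, 206.0], 22)]
scene end_stop [(0.77, [331.0, 219.0], 4507)]
side rack [(0.58, [272.0, 172.0], 2744)]
side cover [(0.72, [266.0, 171.0], 2329), (0.49, [220.0, 311.0], 262)]
side latch_pad []
side latch [(0.62, [292.0, 168.0], 96)]
side follower [(0.42, [294.0, 168.0], 121)]
side lock_tab []
side follower_grip [(0.64, [278.0, 250.0], 567)]
side last_housing_mid [(0.93, [299.0, 315.0], 704), (0.77, [317.0, 276.0], 486), (0.7, [297.0, 228.0], 503), (0.55, [279.0, 250.0], 627), (0.55, [245.0, 233.0], 570)]
side row_housing_1_mid []
side calculator [(0.68, [336.0, 149.0], 274)]
side adhesive_bottle [(0.81, [195.0, 253.0], 327)]
side screw_dish [(0.67, [221.0, 311.0], 289)]
side plug_gauge []
side end_stop []
```

View pics/s1.png

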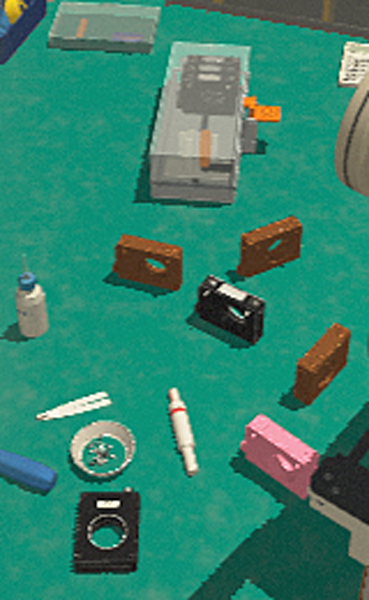

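View pics/c1.png

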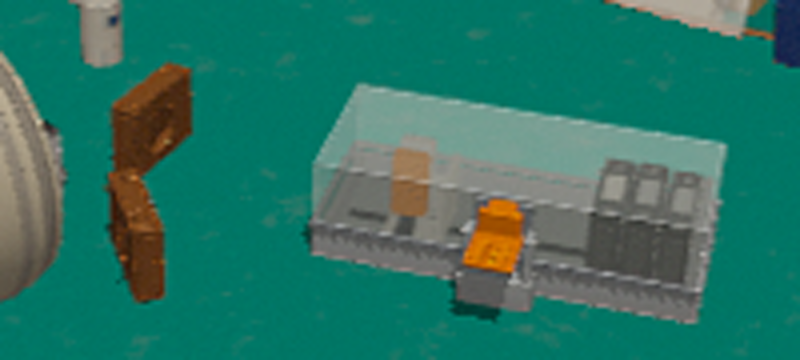

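View pics/s2.png

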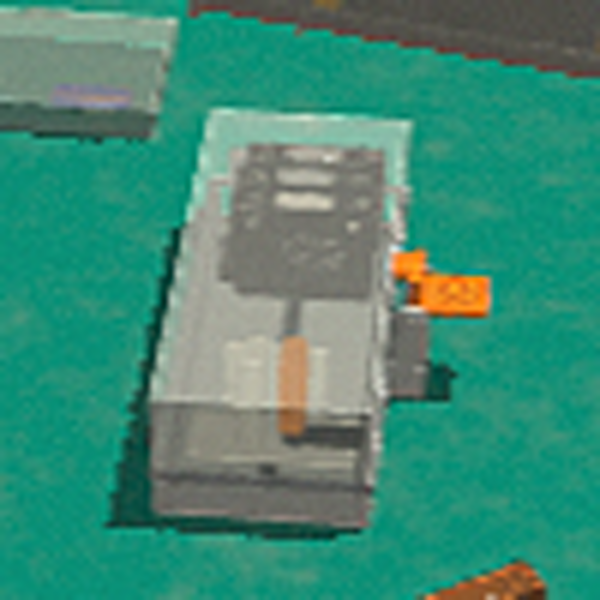

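```bash
cat >> h.py <<'E'
def fitpose(obs,x0,z=0.0):
    # obs: (cam, px, local pt)
    from scipy.optimize import least_squares
    def W(p,l): 
        c,s=np.cos(p[2]),np.sin(p[2]); return np.array([p[0]+c*l[0]-s*l[1],p[1]+s*l[0]+c*l[1],z+l[2]])
    def f(p): return np.concatenate([proj(d,W(p,l))[0]-px for d,px,l in obs])
    r=least_squares(f,x0,loss="soft_l1"); return r.x, f(r.x).reshape(-1,2)
E
python3 - <<'E'
from h import *
S=optics.read_camera("side");C=optics.read_camera("scene")
s=lambda x,y:(220+x/6-.4,120+y/6-.4)
c=lambda x,y:(200+x/4-.4,170+y/4-.4)
a=.0585;b=.135
obs=[(S,s(155,515),(.058,.137,0)),(S,s(368,525),(-.058,.137,0)),(S,s(212,110),(a,-b,.082)),(S,s(412,122),(-a,-b,.082)),(S,s(150,403),(a,b,.082)),(S,s(375,405),(-a,b,.082)),
(C,c(312,255),(-.058,.137,0)),(C,c(695,322),(-.058,-.137,0)),(C,c(318,160),(-a,b,.082)),(C,c(363,83),(a,b,.082)),(C,c(725,143),(a,-b,.082))]
p,e=fitpose(obs,[.6,.1,0]); print(p.round(4)); print(e.round(1))
np.save("rack.npy",p)
print("pad tri",tri([(C,(324,231)),(S,(296,168.5))]))
# housing
print("housing", atz(S,(280,254),.031))
crop(S,250,225,310,275,"s3.png"); crop(S,180,320,270,390,"s4.png")
E
```

```text
[ 0.5671 -0.1294  0.1759]
[[-0.3 -0.5]
 [ 0.3  0.4]
 [-0.1 -1.3]
 [-0.4 -1.4]
 [-0.2 -2. ]
 [-0.   0.2]
 [-0.5  0.5]
 [ 0.   1.5]
 [-0.9  0.1]
 [-0.8 -0.4]
 [ 0.4 -0.7]]
pad tri [ 0.47530584 -0.14645343  0.05870234]
housing [0.43282868 0.21737264 0.031     ]
```

View pics/s3.png

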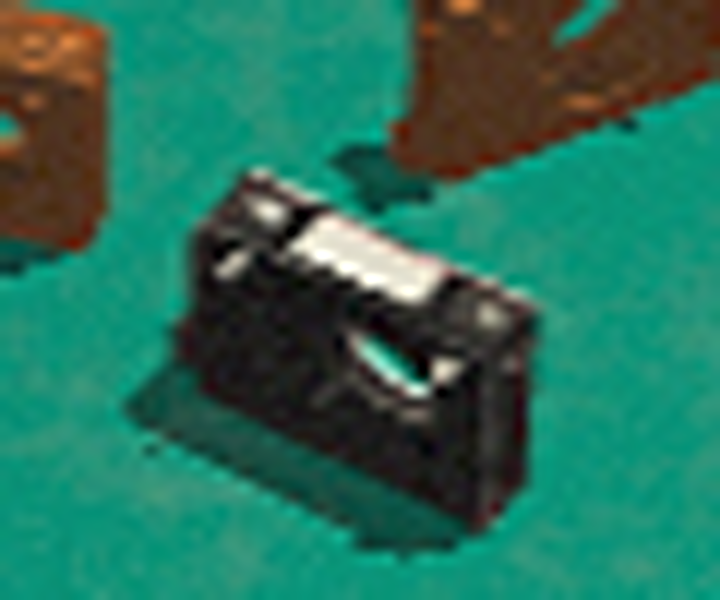

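View pics/s4.png

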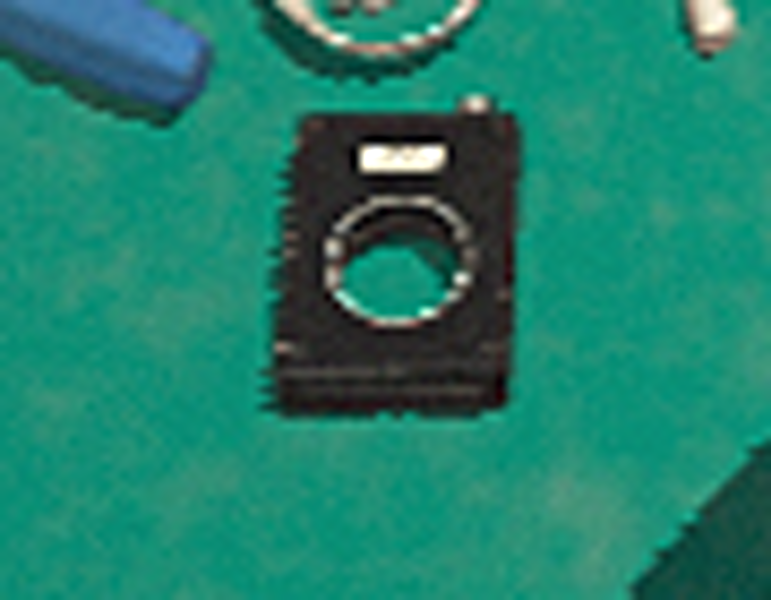

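```bash
cat >> h.py <<'E'
def plan(xyz,yaw):
    """turn (tool z) first, then shifts in turned tool frame (mm)"""
    s=robot.read_state(); M=R.from_rotvec(s["orientation"]).as_matrix()
    y0=np.arctan2(M[1,0],M[0,0]); dy=(yaw-y0+np.pi)%(2*np.pi)-np.pi
    X=np.array([np.cos(yaw),np.sin(yaw),0]); Y=np.array([np.sin(yaw),-np.cos(yaw),0])
    d=np.array(xyz)-s["tool_pos"]
    print("yaw now %.3f tilt z %s turn %.3f shift mm %s t %.2f"%(y0,M[:,2].round(3),-dy,np.round([d@X*1e3,d@Y*1e3,-d[2]*1e3],1),s["t"]))
def rk(x,y,z):
    p=np.load("rack.npy"); c,s=np.cos(p[2]),np.sin(p[2]); return np.array([p[0]+c*x-s*y,p[1]+s*x+c*y,z])
E
python3 - <<'E'
from h import *
p=np.load("rack.npy")
print(rk(-.1,0,.1))
plan(rk(-.1,0,.12),p[2]+np.pi)
S=optics.read_camera("side")
s=lambda x,y:(250+x/12-.5,225+y/12-.5)
a=atz(S,s(250,170),.062);b=atz(S,s(540,300),.062);c=atz(S,s(195,230),.062)
print(a,b,c,np.linalg.norm(a-b),np.linalg.norm(a-c),np.degrees(np.arctan2(*(b-a)[1::-1])))
u=(b-a)/np.linalg.norm(b-a); n=np.array([-u[1],u[0],0]); n=n*np.sign(n@(c-a)); print("mid",(a+b)/2+n*.01025)
E
```

```text
[ 0.46868604 -0.14688383  0.1       ]
yaw now 2.785 tilt z [-0.  0. -1.] turn -0.533 shift mm [-131.  -743.5   98.6] t 1.75
[0.46674604 0.19671144 0.062     ] [0.39253161 0.21815901 0.062     ] [0.47375964 0.21865    0.062     ] 0.07725141282353132 0.023032391166929737 163.88099631503553
mid [0.43248457 0.21728227 0.062     ]
```

Emit:
send_rows(
  targets=[
    [-1, [0, 0, 0], -0.133],
    [-1, [0, 0, 0], -0.133],
    [-1, [0, 0, 0], -0.133],
    [-1, [0, 0, 0], -0.134],
    [-1, [-8, -46, 0], 0],
    [-1, [-8, -46, 0], 0],
    [-1, [-8, -46, 0], 0],
    [-1, [-8, -46, 0], 0],
    [-1, [-8, -46, 0], 0],
  ],
  newtons=20,
)

```text
t: 2.7
tool_pos: [0.2895, 0.3412, 0.2187]
orientation: [-0.277, 3.129, 0.0]
force: [1.2, -0.1, 0.1]
opening: 0.0253
```

```bash
python3 - <<'E'
from h import *
p=np.load("rack.npy")
plan(rk(-.1,0,.12),p[2]+np.pi)
W=optics.read_camera("wrist"); crop(W,0,0,560,420,"w1.png"); print(W["position"],W["orientation"])
print(optics.cut_out("wrist","last_housing_mid") and [(x["confidence"],x["point"]) for x in optics.cut_out("wrist","last_housing_mid")])
print(proj(W,[.4325,.2173,.062]))
E
```

```text
yaw now -2.965 tilt z [ 0.  0. -1.] turn 0.001 shift mm [ -91.  -511.9   98.7] t 2.70
[0.21511231 0.32725687 0.38557458] [-0.19995198 -0.24091848  1.73536652]
[(0.72, [199.2, 191.6]), (0.68, [338.5, 224.5]), (0.6, [153.7, 268.1]), (0.59, [30.4, 262.2])]
[[134.2457956  305.07516917]]
```

View pics/w1.png

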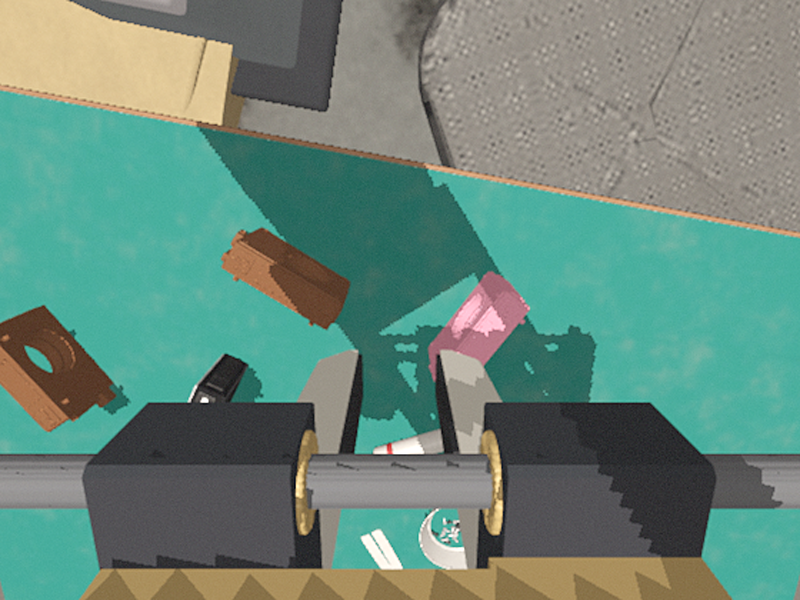

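Emit:
send_rows(
  targets=[
    [-1, [-8, -46, 0], 0],
    [-1, [-8, -46, 0], 0],
    [-1, [-8, -46, 0], 0],
    [-1, [-8, -46, 0], 0],
    [-1, [-8, -46, 0], 0],
    [-1, [-8, -46, 0], 0],
    [-1, [-8, -46, 0], 0],
    [-1, [-8, -46, 0], 0],
    [-1, [-8, -46, 10], 0],
    [-1, [-8, -46, 10], 0],
    [-1, [-8, -46, 20], 0],
  ],
)

```text
t: 3.95
tool_pos: [0.4666, -0.1409, 0.1801]
orientation: [-0.277, 3.126, -0.002]
force: [0.4, 0.9, -0.2]
opening: 0.0006
```

```bash
python3 - <<'E'
from h import *
p=np.load("rack.npy")
plan(rk(-.1,0,.065),p[2]+np.pi)
S=optics.read_camera("side"); crop(S,220,60,380,180,"s5.png")
C=optics.read_camera("scene"); crop(C,240,120,400,240,"c5.png")
print(robot.read_state()["force"],robot.read_state()["opening"])
E
```

```text
yaw now -2.965 tilt z [ 0.004 -0.001 -1.   ] turn 0.001 shift mm [ -1.   -6.3 115.1] t 3.95
[-1.62305023 -0.27061818 -0.98134571] 0.00036898596713519425
```

View pics/s5.png

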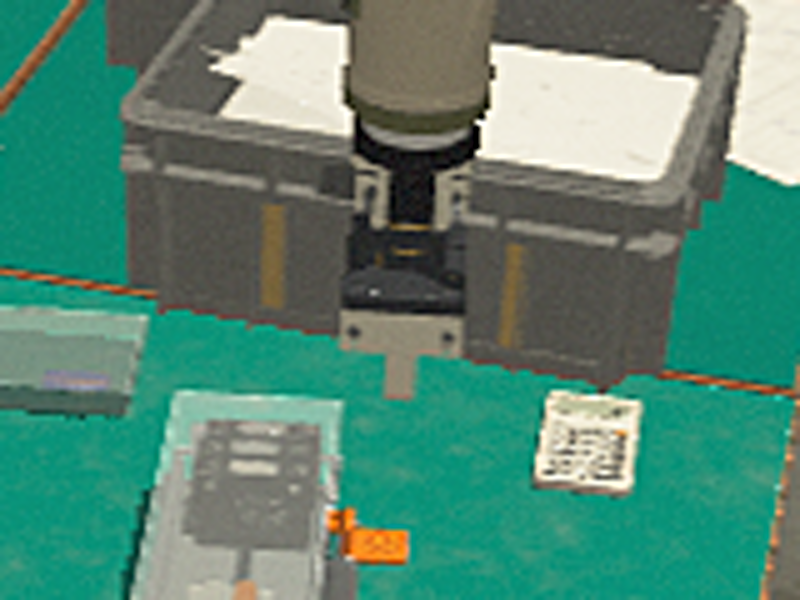

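View pics/c5.png

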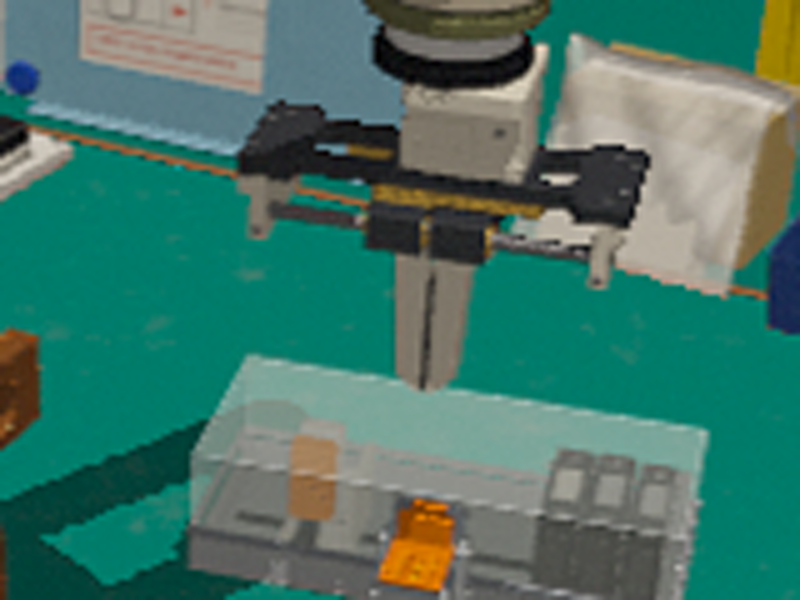

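Emit:
send_rows(
  targets=[
    [-1, [-1, -6, 30], 0],
    [-1, [0, 0, 35], 0],
    [-1, [0, 0, 30], 0],
    [-1, [0, 0, 15], 0],
    [-1, [0, 0, 4], 0],
    [-1, [0, 0, 0], 0],
    [-1, [0, 0, 0], 0],
  ],
)

```text
t: 4.75
tool_pos: [0.4676, -0.1448, 0.0663]
orientation: [-0.277, 3.127, -0.001]
force: [0.5, 1.6, -0.1]
opening: 0.0004
```

Emit:
send_rows(
  targets=[
    [-1, [0, 0, 2], 0],
    [-1, [0, 0, 2], 0],
    [-1, [0, 0, 2], 0],
    [-1, [0, 0, 1.5], 0],
    [-1, [0, 0, 1], 0],
  ],
)

```text
t: 5.25
tool_pos: [0.4667, -0.1453, 0.0569]
orientation: [-0.276, 3.129, -0.001]
force: [-1.6, -1.2, 4.6]
opening: 0.0009
```

Emit:
send_rows(
  targets=[
    [-1, [0, 0, 2], 0],
    [-1, [0, 0, 2], 0],
    [-1, [0, 0, 1], 0],
    [-1, [0, 0, 0], 0],
  ],
)

```text
t: 5.65
tool_pos: [0.467, -0.1453, 0.0523]
orientation: [-0.276, 3.128, -0.001]
force: [-2.0, -0.2, 8.3]
opening: 0.0005
```

```bash
python3 - <<'E'
from h import *
S=optics.read_camera("side"); crop(S,220,60,380,180,"s6.png")
print(robot.read_state()["force"],robot.read_state()["tool_pos"])
E
```

```text
[-1.8019823   1.37631367  8.12111349] [ 0.46692966 -0.14525537  0.05228502]
```

View pics/s6.png

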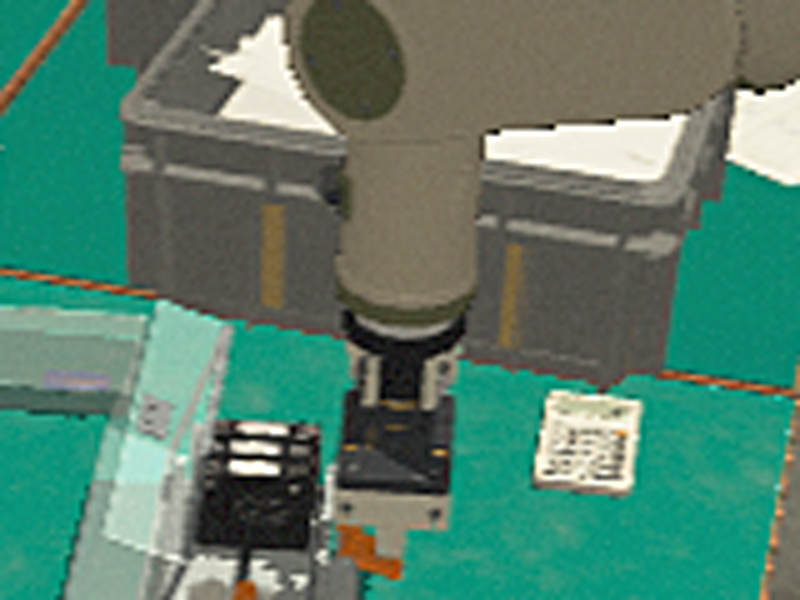

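Emit:
send_rows(
  targets=[
    [-1, [0, 0, -5], 0],
    [-1, [0, 0, -15], 0],
    [-1, [0, 0, -40], 0],
    [-1, [0, 0, -50], 0],
    [-0.3, [0, 0, -50], 0],
    [-0.3, [0, 40, -10], 0],
    [-0.3, [0, 45, 0], 0],
  ],
)

```text
t: 6.4
tool_pos: [0.4529, -0.0618, 0.2247]
orientation: [-0.271, 3.125, -0.003]
force: [0.4, 0.2, -1.0]
opening: 0.0199
```

```bash
python3 - <<'E'
from h import *
S=optics.read_camera("side"); crop(S,220,110,320,210,"s7.png",6)
C=optics.read_camera("scene"); crop(C,260,150,400,255,"c7.png")
plan([.4325,.2173,.15],2.86)
for c in ["scene","side"]:
    for n in ["follower_grip","row_housing_3_mid","lock_tab","latch"]:
        print(c,n,[(round(x["confidence"],2),np.round(x["point"],1).tolist()) for x in optics.cut_out(c,n)])
E
```

```text
yaw now -2.962 tilt z [ 0.001  0.002 -1.   ] turn 0.461 shift mm [ 94.3 258.8  72.1] t 6.50
scene follower_grip [(0.93, [304.1, 217.5]), (0.24, [371.3, 225.0])]
scene row_housing_3_mid [(0.72, [352.9, 224.6]), (0.44, [335.4, 191.9])]
scene lock_tab [(0.45, [299.4, 220.2])]
scene latch [(0.74, [322.7, 228.5])]
side follower_grip [(0.83, [263.4, 186.7])]
side row_housing_3_mid [(0.73, [291.8, 167.8]), (0.7, [268.3, 160.5]), (0.48, [259.1, 306.2])]
side lock_tab [(0.53, [269.0, 185.5]), (0.18, [268.6, 162.0])]
side latch [(0.51, [292.7, 169.7]), (0.48, [274.4, 149.8])]
```

View pics/s7.png

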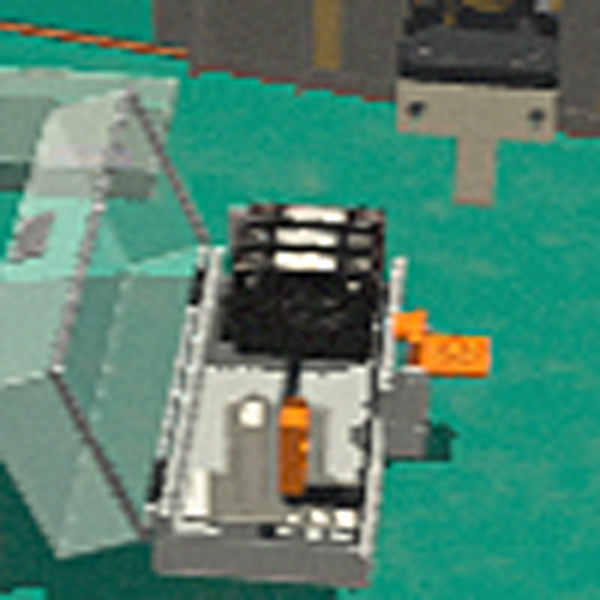

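View pics/c7.png

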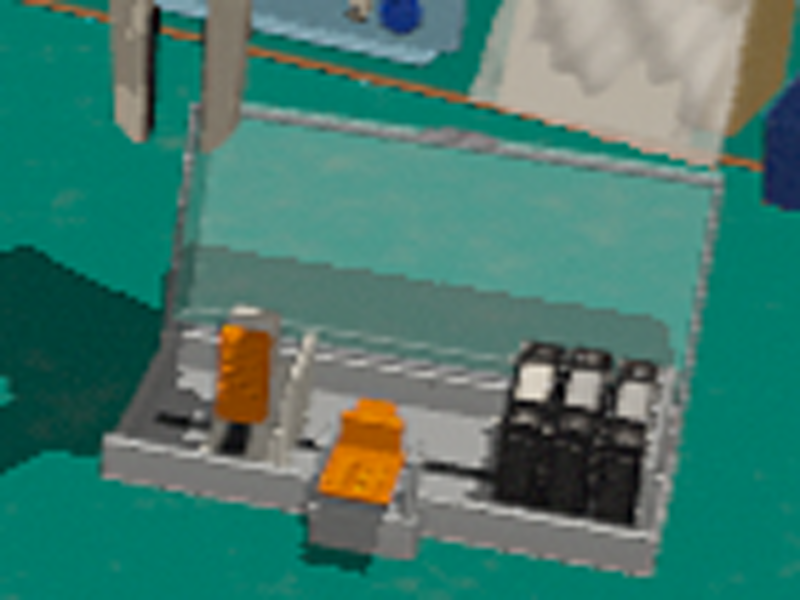

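```bash
python3 - <<'E'
from h import *
S=optics.read_camera("side");C=optics.read_camera("scene")
p=np.load("rack.npy")
def inv(w):
    c,s=np.cos(p[2]),np.sin(p[2]); d=w-np.array([p[0],p[1],0]); return np.round([(c*d[0]+s*d[1])*1e3,(-s*d[0]+c*d[1])*1e3,d[2]*1e3],1)
print(inv(tri([(S,(269,185.5)),(C,(299.4,220.2))])))
print("grip",inv(tri([(S,(263.4,186.7)),(C,(304.1,217.5))])))
s=lambda x,y:(220+x/6-.4,110+y/6-.4); c=lambda x,y:(260+x/5.714-.4,150+y/5.714-.4)
print("tab top front", inv(tri([(S,s(295,410)),(C,c(246,330))])), inv(atz(S,s(295,405),.072)))
print("plate top ends", inv(atz(C,c(310,335),.055)))
print("row3 top front edge L/R side", inv(atz(S,s(220,275),.067)),inv(atz(S,s(380,272),.067)))
print("row3 silver", inv(atz(S,s(303,262),.067)), inv(atz(C,c(535,380),.067)))
C8=C
crop(C,260,190,360,250,"c8.png")
E
```

```text
[-15.5  80.6  35.8]
grip [ 5.7 74.6 29.2]
tab top front [-11.1  77.8  71.4] [-11.7  76.5  72. ]
plate top ends [23.2 51.1 55. ]
row3 top front edge L/R side [ 42.7 -43.6  67. ] [-47.3 -56.1  67. ]
row3 silver [ -2.9 -61.2  67. ] [ -2.5 -66.3  67. ]
```

View pics/c8.png

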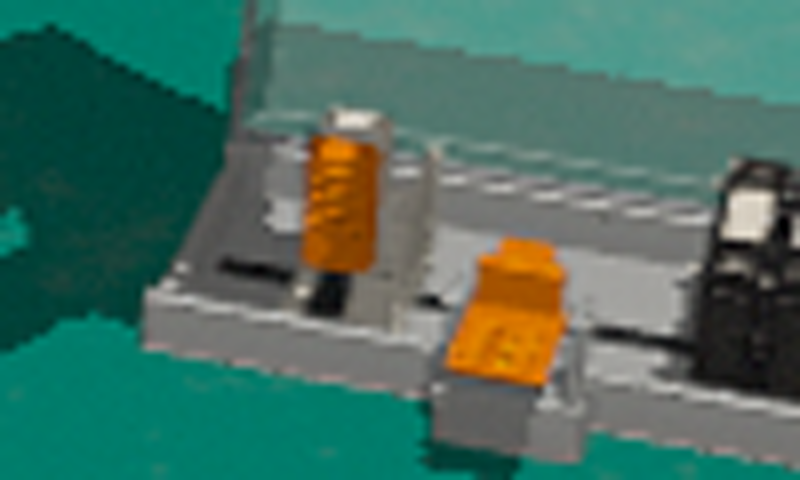

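Emit:
send_rows(
  targets=[
    [0.1, [0, 0, 0], 0.12],
    [0.1, [0, 0, 0], 0.12],
    [0.1, [0, 0, 0], 0.12],
    [0.1, [0, 0, 0], 0.101],
    [0.1, [16, 43, 0], 0],
    [0.1, [16, 43, 0], 0],
    [0.1, [16, 43, 0], 0],
    [0.1, [16, 43, 0], 0],
    [0.1, [16, 43, 20], 0],
    [0.1, [14, 43, 32], 0],
    [0.1, [0, 0, 20], 0],
    [0.1, [0, 0, 0], 0],
  ],
)

```text
t: 8.2
tool_pos: [0.4314, 0.2083, 0.1491]
orientation: [-0.442, -3.105, 0.005]
force: [-0.4, -0.3, -0.5]
opening: 0.0511
```

```bash
python3 - <<'E'
from h import *
plan([.4325,.2173,.15],2.86)
W=optics.read_camera("wrist"); crop(W,0,0,560,420,"w2.png")
S=optics.read_camera("side"); crop(S,220,180,340,300,"s8.png")
for q in [(297,228),(245,233),(319,277)]: print(atz(S,q,.031))
print(robot.read_state()["opening"])
E
```

```text
yaw now 2.859 tilt z [-0.006 -0.002 -1.   ] turn -0.001 shift mm [ 1.4  8.9 -0.9] t 8.20
[0.41065983 0.10374115 0.031     ]
[0.55165357 0.16571227 0.031     ]
[0.31251188 0.26845589 0.031     ]
0.05142017484911463
```

View pics/w2.png

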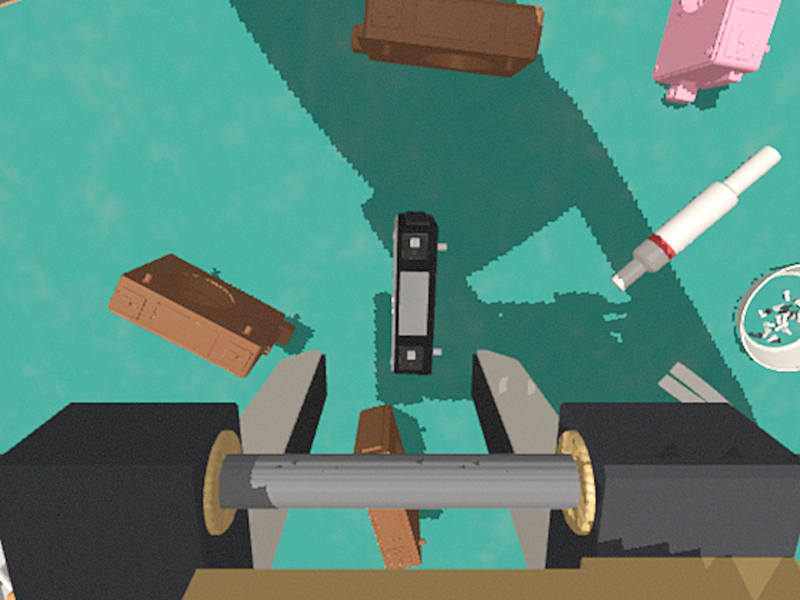

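View pics/s8.png

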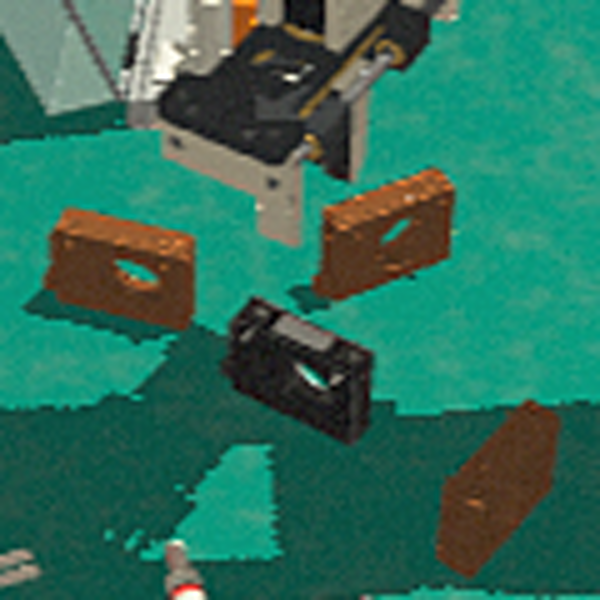

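```bash
python3 - <<'E'
from h import *
W=optics.read_camera("wrist")
f=lambda x,y:(x*.7-.4,y*.7-.4)
q=[atz(W,f(*a),.062) for a in [(400,214),(436,214),(432,373),(395,373)]]
print(np.round(q,4)); print("lens",[np.linalg.norm(q[i]-q[(i+1)%4]) for i in range(4)])
m=np.mean(q,0); d=q[0]+q[1]-q[2]-q[3]; yaw=np.arctan2(d[1],d[0]); print(m,yaw)
print("silver c",atz(W,f(414,303),.062))
plan([m[0],m[1],.026],yaw)
E
```

```text
[[0.39   0.2205 0.062 ]
 [0.3951 0.2378 0.062 ]
 [0.4776 0.2131 0.062 ]
 [0.4719 0.1937 0.062 ]]
lens [np.float64(0.01798730351231159), np.float64(0.0861264961073448), np.float64(0.020166165756455513), np.float64(0.08617119274238275)]
[0.43364279 0.21626873 0.062     ] 2.8381848001689036
silver c [0.43656731 0.21454014 0.062     ]
yaw now 2.856 tilt z [ 0.001  0.    -1.   ] turn 0.018 shift mm [  3.5   7.9 127.7] t 8.35
```

Emit:
send_rows(
  targets=[
    [0.1, [2, 4, 0], 0.015],
    [0.1, [0, 4, 0], 0],
    [0.1, [0, 0, 40], 0],
    [0.1, [0, 0, 40], 0],
    [0.1, [0, 0, 30], 0],
    [0.1, [0, 0, 13], 0],
    [0.1, [0, 0, 0], 0],
  ],
)

```text
t: 9.05
tool_pos: [0.4332, 0.2159, 0.0283]
orientation: [-0.47, -3.104, 0.002]
force: [-0.5, 0.0, 0.1]
opening: 0.0512
```

```bash
python3 - <<'E'
from h import *
plan([.4335,.2168,.026],2.845)
W=optics.read_camera("wrist"); crop(W,0,0,560,420,"w3.png")
S=optics.read_camera("side"); crop(S,220,180,340,300,"s9.png")
E
```

```text
yaw now 2.841 tilt z [-0.003 -0.001 -1.   ] turn -0.004 shift mm [-0.   0.9  2.3] t 9.05
```

View pics/w3.png

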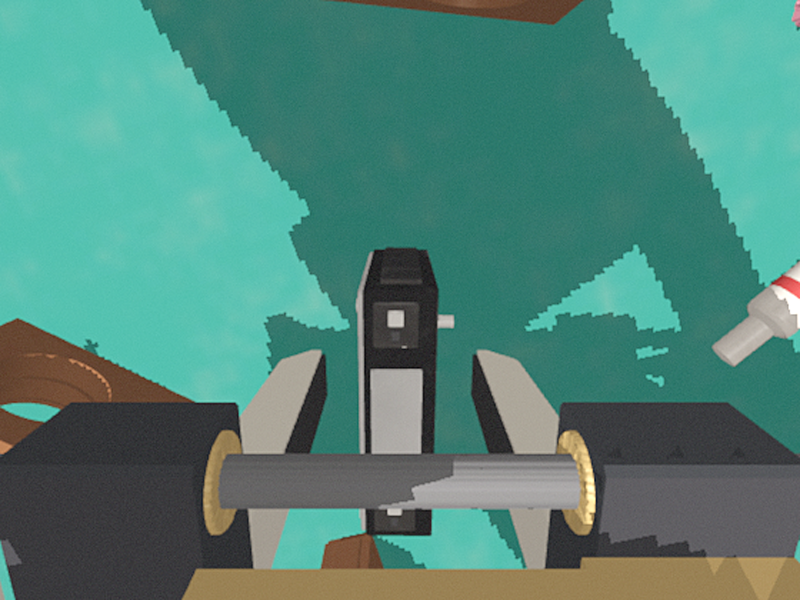

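Emit:
send_rows(
  targets=[
    [-1, [0, 0, 1], 0],
    [-1, [0, 0, 0], 0],
    [-1, [0, 0, 0], 0],
    [-1, [0, 0, 0], 0],
    [-1, [0, 0, 0], 0],
    [-1, [0, 0, 0], 0],
  ],
  newtons=15,
)

```text
t: 9.75
tool_pos: [0.4345, 0.2166, 0.029]
orientation: [0.469, 3.106, 0.0]
force: [-0.8, -0.1, 4.8]
opening: 0.0203
```

Emit:
send_rows(
  targets=[
    [-1, [0, 0, -5], 0],
    [-1, [0, 0, -20], 0],
    [-1, [0, 0, -40], 0],
    [-1, [0, 0, -45], 0],
    [-1, [0, 0, -40], 0],
    [-1, [0, 0, -10], 0],
    [-1, [0, 0, 0], 0],
  ],
)

```text
t: 10.45
tool_pos: [0.4355, 0.217, 0.1908]
orientation: [0.469, 3.103, 0.003]
force: [0.3, 0.8, -1.3]
opening: 0.0207
```

```bash
python3 - <<'E'
from h import *
p=np.load("rack.npy")
plan(rk(-.004,-.020,.18),p[2]+np.pi)
print(robot.read_state()["force"],robot.read_state()["opening"])
W=optics.read_camera("wrist"); crop(W,150,100,450,420,"w4.png")
S=optics.read_camera("side"); crop(S,190,130,350,280,"s10.png")
E
```

```text
yaw now 2.842 tilt z [ 0.004  0.001 -1.   ] turn -0.476 shift mm [ -65.  -384.1   10.8] t 10.45
[ 0.28347091  0.82439364 -1.30196414] 0.0207476365035891
```

View pics/w4.png

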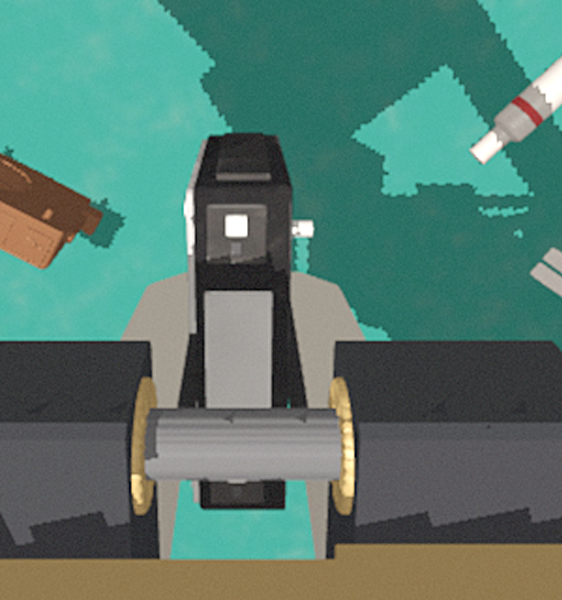

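View pics/s10.png

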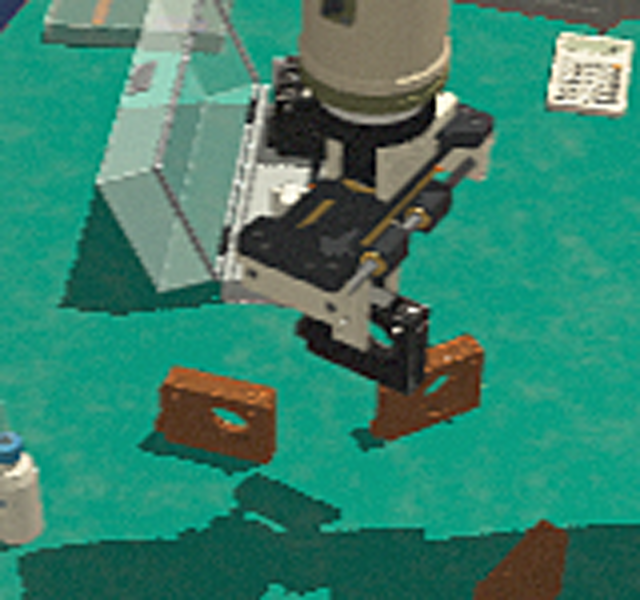

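```bash
python3 - <<'E'
from h import *
W=optics.read_camera("wrist"); st=robot.read_state(); t=st["tool_pos"]
M=R.from_rotvec(st["orientation"]).as_matrix()
for px in [(278,197),(279.7,371)]:
    print(((atz(W,px,t[2]+.034)-t)@M*1e3).round(1))
E
```

```text
[ 41.4  -0.6 -33.9]
[-38.2   0.2 -34.1]
```

Emit:
send_rows(
  targets=[
    [-1, [0, 0, 0], -0.119],
    [-1, [0, 0, 0], -0.119],
    [-1, [0, 0, 0], -0.119],
    [-1, [0, 0, 0], -0.119],
    [-1, [-7, -38, 0], 0],
    [-1, [-7, -42, 0], 0],
    [-1, [-7, -43, 0], 0],
    [-1, [-8, -43, 0], 0],
    [-1, [-8, -43, 0], 0],
    [-1, [-8, -43, 0], 0],
    [-1, [-8, -43, 0], 0],
    [-1, [-8, -43, 0], 0],
  ],
)

```text
t: 11.8
tool_pos: [0.5525, -0.107, 0.1857]
orientation: [0.276, -3.126, -0.003]
force: [-0.6, 0.5, -0.5]
opening: 0.0204
```

Emit:
send_rows(
  targets=[
    [-1, [-4, -30, 0], 0],
    [-1, [-2, -16, 0], 0],
    [-1, [0, 0, 20], 0],
    [-1, [0, 0, 20], 0],
    [-1, [0, 0, 10], 0],
    [-1, [0, 0, 0], 0],
  ],
)

```text
t: 12.4
tool_pos: [0.5655, -0.1484, 0.1355]
orientation: [0.277, -3.124, -0.004]
force: [-0.3, -0.4, -0.5]
opening: 0.0203
```

```bash
python3 - <<'E'
from h import *
p=np.load("rack.npy")
plan(rk(-.0025,-.018,.1),p[2]+np.pi)
W=optics.read_camera("wrist"); crop(W,0,0,560,420,"w5.png")
S=optics.read_camera("side"); crop(S,210,80,330,210,"s11.png")
C=optics.read_camera("scene"); crop(C,260,150,400,255,"c11.png")
E
```

```text
yaw now -2.965 tilt z [-0.005  0.002 -1.   ] turn 0.001 shift mm [-2.4  0.5 35.5] t 12.40
```

View pics/w5.png

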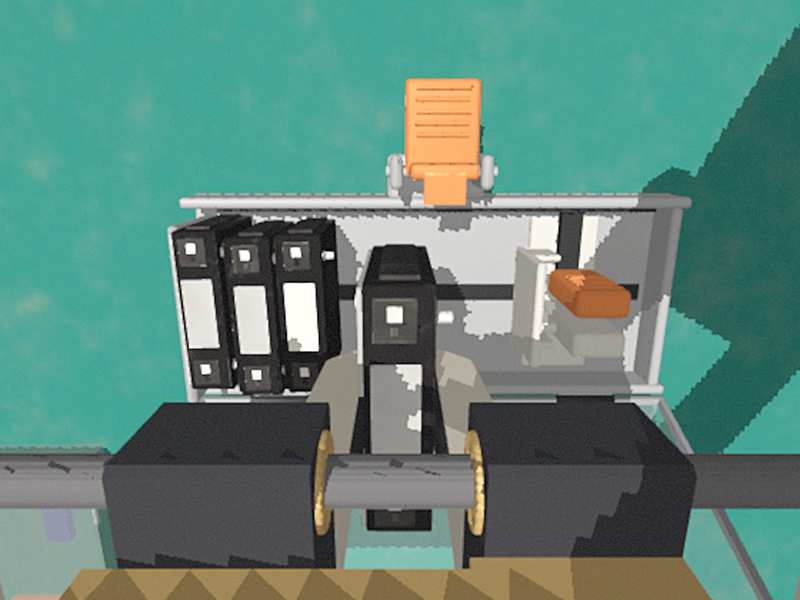

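View pics/s11.png

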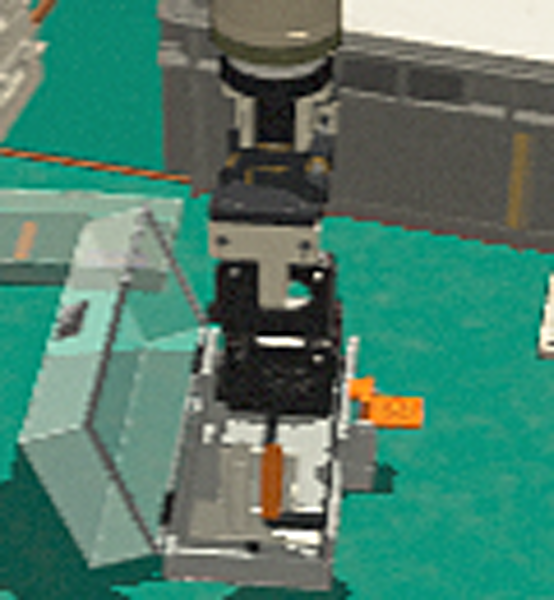

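View pics/c11.png

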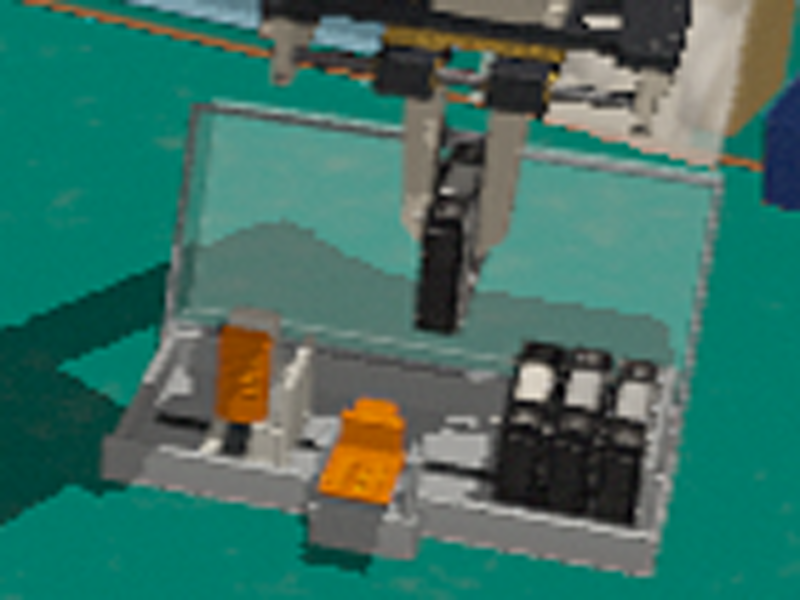

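```bash
cat >> h.py <<'E'
def inv(w):
    p=np.load("rack.npy"); c,s=np.cos(p[2]),np.sin(p[2]); d=w-np.array([p[0],p[1],0]); return np.round([(c*d[0]+s*d[1])*1e3,(-s*d[0]+c*d[1])*1e3,d[2]*1e3],1)
E
python3 - <<'E'
from h import *
W=optics.read_camera("wrist"); f=lambda x,y:(x*.7-.4,y*.7-.4)
for n,q,z in [("front-left",(182,198),.026),("front-right",(690,200),.026),("row3 topR far",(333,222),.067),("row3 top far L",(277,221),.067),("row3 near R?",(325,388),.067),("row1 near L",(193,388),.067),("row1 far L",(175,233),.067),("plate top face far",(518,250),.055),("plate near",(520,355),.055),("tab",(588,275),.072),("tab top far L",(549,273),.072),("grip near R",(623,350),.072),("grip near L",(575,352),.072),("rack near right corner",(663,388),.026)]:
    print(n,inv(atz(W,f(*q),z)))
print("tcp",inv(robot.read_state()["tool_pos"]))
E
```

```text
front-left [ -54.3 -137.4   26. ]
front-right [-53.5 136.6  26. ]
row3 topR far [-46.8 -51.2  67. ]
row3 top far L [-47.3 -77.3  67. ]
row3 near R? [ 37.8 -58.2  67. ]
row1 near L [  37.9 -125.6   67. ]
row1 far L [ -41.6 -125.4   67. ]
plate top face far [-31.5  38.7  55. ]
plate near [24.5 43.3 55. ]
tab [-22.8  68.3  72. ]
tab top far L [-23.7  49.9  72. ]
grip near R [14.9 89.3 72. ]
grip near L [16.  65.9 72. ]
rack near right corner [ 57.6 137.7  26. ]
tcp [ -2.5 -20.2 139.8]
```

Emit:
send_rows(
  targets=[
    [-1, [-1, 1, 20], 0],
    [-1, [0, 0, 25], 0],
    [-1, [0, 0, 25], 0],
    [-1, [0, 0, 15], 0],
    [-1, [0, 0, 5], 0],
    [-1, [0, 0, 3], 0],
    [-1, [0, 0, 0], 0],
  ],
)

```text
t: 13.3
tool_pos: [0.5691, -0.1489, 0.0465]
orientation: [-0.276, 3.128, -0.001]
force: [-0.4, -0.1, -0.7]
opening: 0.0204
```

```bash
python3 - <<'E'
from h import *
p=np.load("rack.npy")
plan(rk(-.0025,-.018,.034),p[2]+np.pi); print(inv(robot.read_state()["tool_pos"]),robot.read_state()["force"])
W=optics.read_camera("wrist"); crop(W,0,0,560,420,"w6.png")
C=optics.read_camera("scene"); crop(C,260,150,400,255,"c12.png")
E
```

```text
yaw now -2.965 tilt z [ 0.001 -0.    -1.   ] turn 0.000 shift mm [ 1.   1.6 12.5] t 13.30
[ -1.5 -19.6  46.5] [-0.43429758 -0.06908996 -0.73873869]
```

View pics/w6.png

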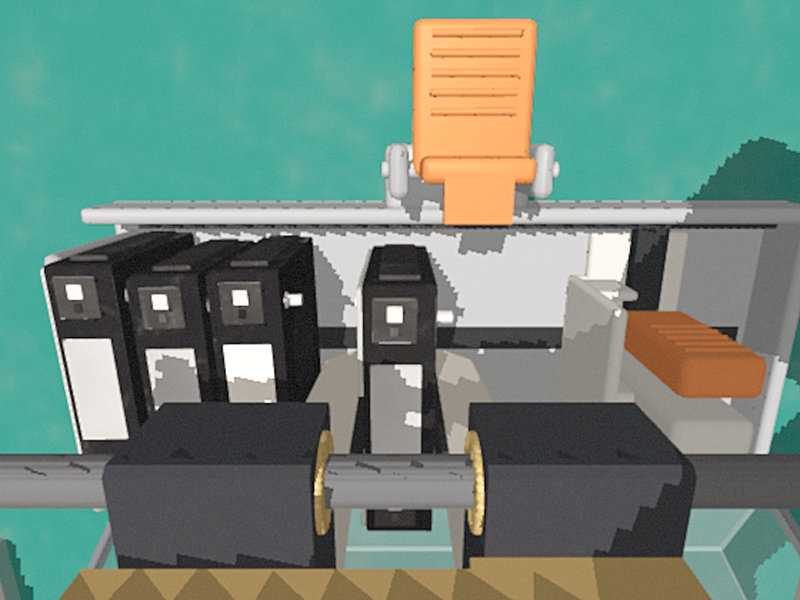

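View pics/c12.png

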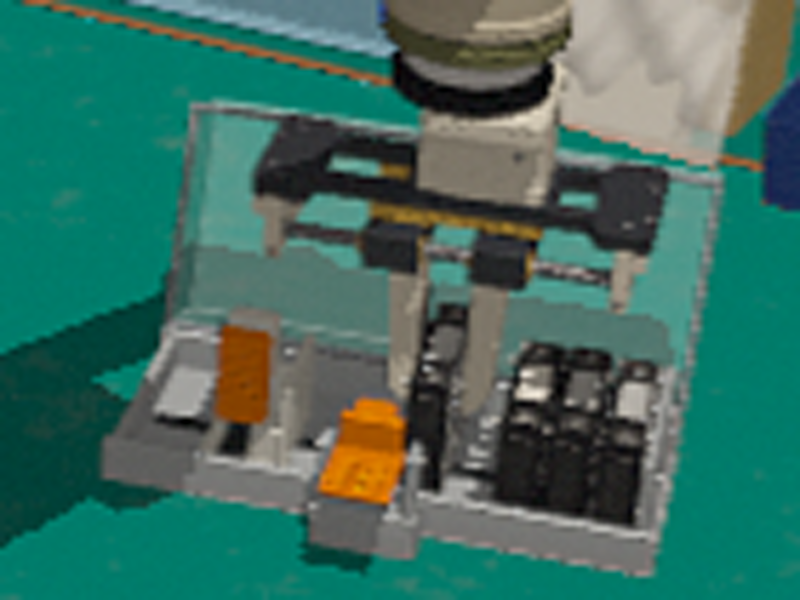

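Emit:
send_rows(
  targets=[
    [-1, [1, 0, 5], 0],
    [-1, [0, 0, 3], 0],
    [-1, [0, 0, 2], 0],
    [-1, [0, 0, 1], 0],
    [-1, [0, 0, 0], 0],
    [-1, [0, 0, 0], 0],
  ],
)

```text
t: 14.0
tool_pos: [0.5674, -0.1489, 0.0346]
orientation: [-0.276, 3.129, -0.0]
force: [1.0, -0.8, -2.2]
opening: 0.0203
```

Emit:
send_rows(
  targets=[
    [-1, [0, 0, 1], 0],
    [-1, [0, 0, 0], 0],
    [-1, [0, 0, 0], 0],
  ],
)

```text
t: 14.3
tool_pos: [0.5677, -0.1489, 0.034]
orientation: [-0.276, 3.129, -0.0]
force: [-0.9, 0.4, 2.4]
opening: 0.0204
```

Emit:
send_rows(
  targets=[
    [-1, [0, 0, 1], 0],
    [-1, [0, 0, 0], 0],
    [-1, [0, 0, 0], 0],
  ],
)

```text
t: 14.6
tool_pos: [0.5677, -0.149, 0.034]
orientation: [-0.276, 3.129, -0.001]
force: [-6.2, 1.5, 12.3]
opening: 0.0207
```

Emit:
send_rows(
  targets=[
    [-1, [0, 0, -1], 0],
    [-1, [0, 0, 0], 0],
    [-0.3, [0, 0, 0], 0],
    [-0.3, [0, 0, 0], 0],
    [-0.3, [0, 0, 0], 0],
    [-0.3, [0, 0, 0], 0],
  ],
)

```text
t: 15.2
tool_pos: [0.5672, -0.1488, 0.0333]
orientation: [0.276, -3.129, -0.0]
force: [-0.0, -0.8, 0.0]
opening: 0.0323
```

```bash
python3 - <<'E'
from h import *
print(inv(robot.read_state()["tool_pos"]),robot.read_state()["force"])
W=optics.read_camera("wrist"); crop(W,0,0,560,420,"w7.png")
E
```

```text
[ -3.3 -19.1  33.3] [-0.00974838 -0.77984223  0.01926925]
```

View pics/w7.png

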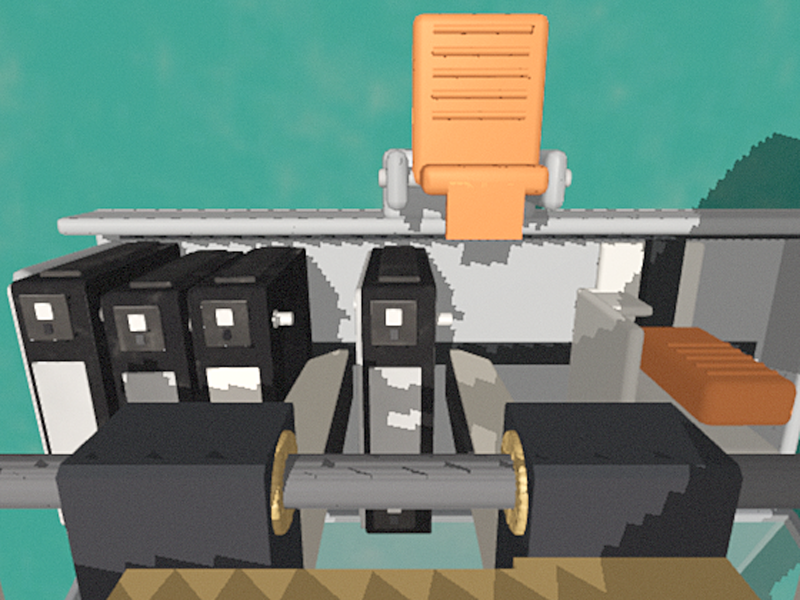

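Emit:
send_rows(
  targets=[
    [-0.3, [0, 0, -5], 0],
    [-0.3, [0, 0, -15], 0],
    [-0.3, [0, 0, -30], 0],
    [-0.3, [0, 0, -45], 0],
    [-0.3, [0, 0, -45], 0],
    [-0.3, [0, 0, -20], 0],
    [-0.3, [0, 0, 0], 0],
  ],
)

```text
t: 15.95
tool_pos: [0.5701, -0.1498, 0.2002]
orientation: [-0.276, 3.121, -0.006]
force: [-0.6, -0.2, 0.4]
opening: 0.0328
```

```bash
python3 - <<'E'
from h import *
p=np.load("rack.npy")
plan(rk(-.003,.077,.19),p[2]+np.pi/2)
W=optics.read_camera("wrist"); crop(W,0,0,560,420,"w8.png")
S=optics.read_camera("side"); crop(S,220,110,320,210,"s13.png",6)
C=optics.read_camera("scene"); crop(C,260,150,400,255,"c13.png")
E
```

```text
yaw now -2.965 tilt z [ 0.009 -0.003 -1.   ] turn 1.571 shift mm [97.6 -2.4 10.2] t 15.95
```

View pics/w8.png

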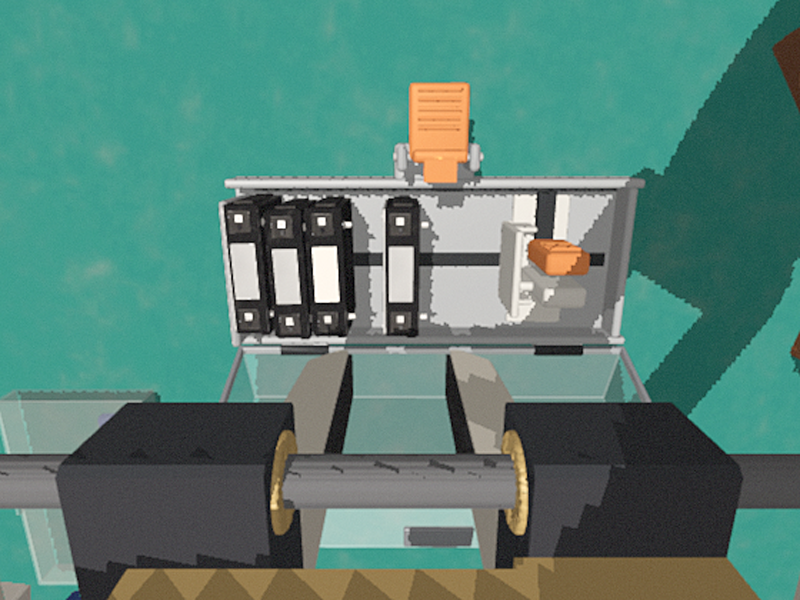

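View pics/s13.png

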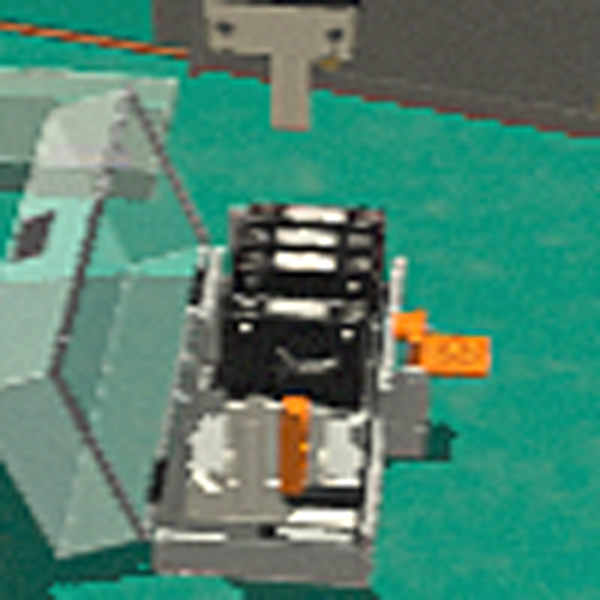

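View pics/c13.png

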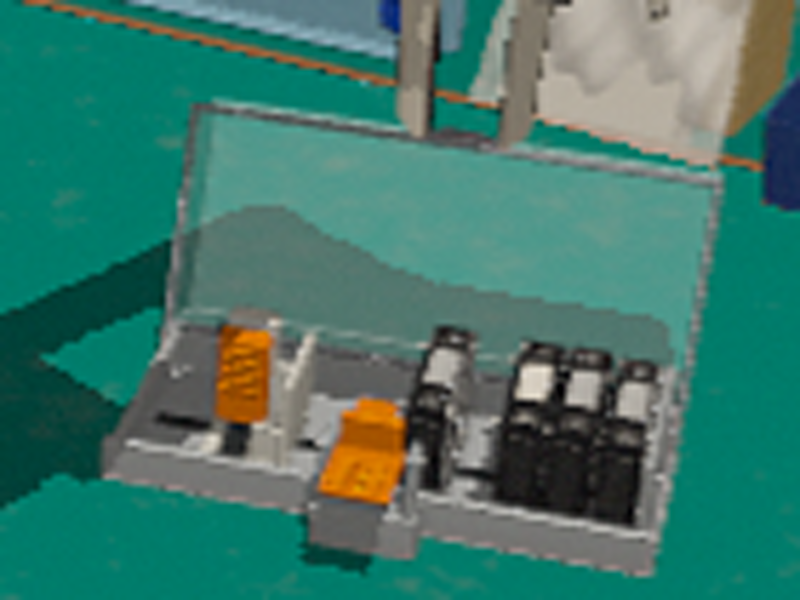

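Emit:
send_rows(
  targets=[
    [0.3, [0, 0, 0], 0.143],
    [0.3, [0, 0, 0], 0.143],
    [0.3, [0, 0, 0], 0.143],
    [0.3, [0, 0, 0], 0.143],
    [0.3, [0, 0, 0], 0.143],
    [0.3, [0, 0, 0], 0.143],
    [0.3, [0, 0, 0], 0.143],
    [0.3, [0, 0, 0], 0.143],
    [0.3, [0, 0, 0], 0.143],
    [0.3, [0, 0, 0], 0.142],
    [0.3, [0, 0, 0], 0.142],
    [0.3, [30, 0, 0], 0],
  ],
)

```text
t: 17.3
tool_pos: [0.5609, -0.1211, 0.1909]
orientation: [-2.026, -2.398, 0.004]
force: [-0.0, 1.1, -0.0]
opening: 0.0606
```

Emit:
send_rows(
  targets=[
    [0.3, [35, 0, 0], 0],
    [0.3, [32, -2, 0], 0],
    [0.3, [0, 0, 25], 0],
    [0.3, [0, 0, 25], 0],
    [0.3, [0, 0, 0], 0],
    [0.3, [0, 0, 0], 0],
  ],
)

```text
t: 17.9
tool_pos: [0.547, -0.0535, 0.142]
orientation: [-2.015, -2.405, 0.003]
force: [1.0, -0.6, 0.8]
opening: 0.0604
```

```bash
python3 - <<'E'
from h import *
p=np.load("rack.npy")
plan(rk(0,.077,.04),p[2]+np.pi/2);print(inv(robot.read_state()["tool_pos"]),robot.read_state()["q"].round(2))
W=optics.read_camera("wrist"); crop(W,0,0,560,420,"w9.png")
S=optics.read_camera("side"); crop(S,220,60,340,210,"s14.png")
print([(x["confidence"],x["point"]) for x in optics.cut_out("wrist","follower_grip")])
print(proj(W,[rk(0,.077,.072),rk(0,.049,.055),rk(-.02,.064,.072),rk(.014,.064,.072)])/.7)
E
```

```text
yaw now 1.747 tilt z [-0.004  0.001 -1.   ] turn -0.000 shift mm [ -1.3   6.6 102. ] t 17.90
[ -6.6  78.3 142. ] [-0.19  0.05  1.72  0.    1.38 -0.37]
[(0.72, [282.4, 204.8])]
[[413.04643052 314.71291038]
 [411.930867   355.08014002]
 [372.22022711 339.79256812]
 [441.29141181 339.93406283]]
```

View pics/w9.png

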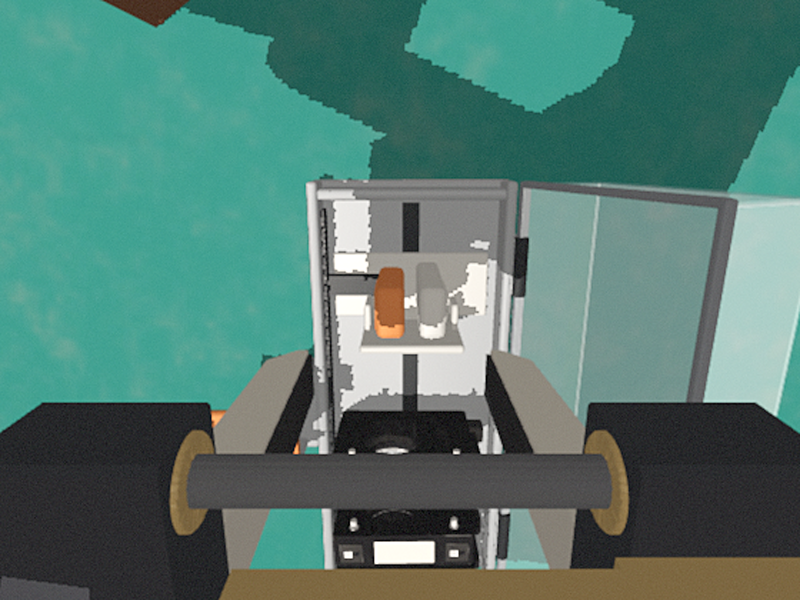

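View pics/s14.png

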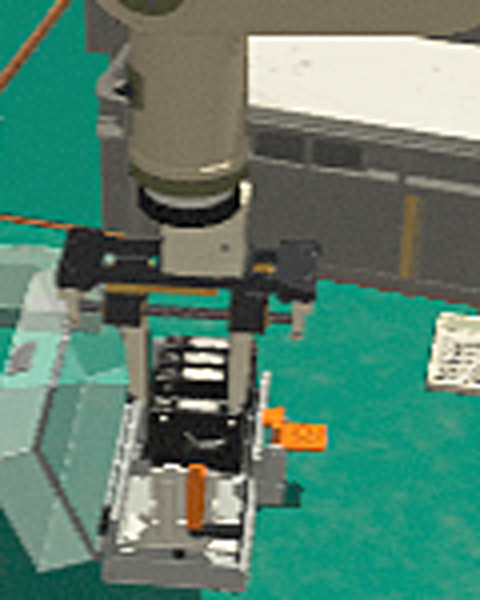

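```bash
python3 - <<'E'
from h import *
W=optics.read_camera("wrist"); f=lambda x,y:(x*.7-.4,y*.7-.4)
crop(W,230,160,350,260,"w10.png")
for n,q,z in [("tab L near",(376,308),.072),("tab near",(389,308),.072),("tab far",(390,268),.072),("grey R near",(443,308),.072),("grey near edge",(432,308),.072),("grey far",(429,264),.072),("plate top L",(362,347),.055),("plate top R",(463,349),.055)]:
    print(n,inv(atz(W,f(*q),z)))
print("tcp",inv(robot.read_state()["tool_pos"]))
E
```

```text
tab L near [-16.   78.8  72. ]
tab near [-9.7 78.8 72. ]
tab far [-9.1 98.8 72. ]
grey R near [16.7 78.8 72. ]
grey near edge [11.4 78.8 72. ]
grey far [  9.6 100.7  72. ]
plate top L [-24.6  51.7  55. ]
plate top R [29.5 50.5 55. ]
tcp [ -4.4  77.3 144.9]
```

View pics/w10.png

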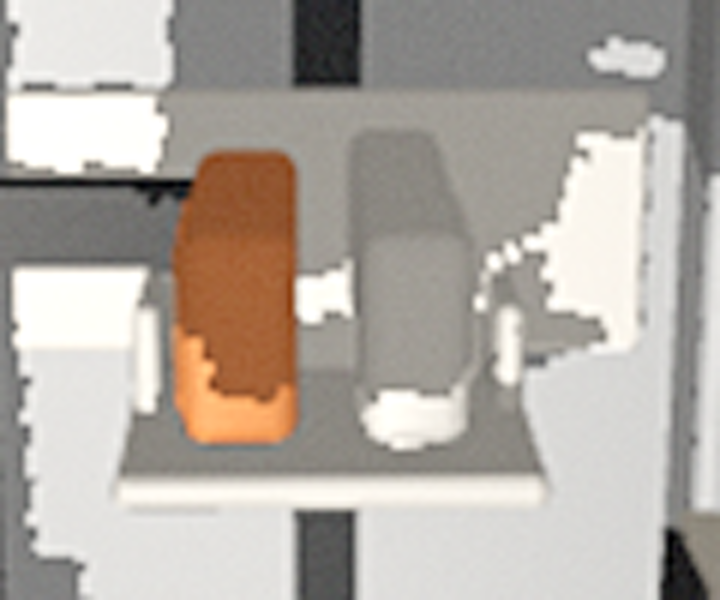

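Emit:
send_rows(
  targets=[
    [0.3, [0, 5, 5], 0],
    [0.3, [0, 0, 25], 0],
    [0.3, [0, 0, 30], 0],
    [0.3, [0, 0, 25], 0],
    [0.3, [0, 0, 12], 0],
    [0.3, [0, 0, 4], 0],
    [0.3, [0, 0, 0], 0],
    [0.3, [0, 0, 0], 0],
  ],
)

```text
t: 18.9
tool_pos: [0.5546, -0.053, 0.0441]
orientation: [2.016, 2.407, 0.002]
force: [-0.3, 0.0, 0.6]
opening: 0.0609
```

```bash
python3 - <<'E'
from h import *
p=np.load("rack.npy")
plan(rk(0,.0785,.04),p[2]+np.pi/2);print(inv(robot.read_state()["tool_pos"]),robot.read_state()["force"])
W=optics.read_camera("wrist"); crop(W,0,0,560,420,"w11.png")
S=optics.read_camera("side"); crop(S,220,80,340,210,"s15.png")
C=optics.read_camera("scene"); crop(C,260,120,400,255,"c15.png")
E
```

```text
yaw now 1.747 tilt z [ 0.002 -0.    -1.   ] turn 0.000 shift mm [ 1.1 -1.   4.1] t 18.90
[ 1.  77.4 44.1] [-0.30812317  0.00350221  0.60763404]
```

View pics/w11.png

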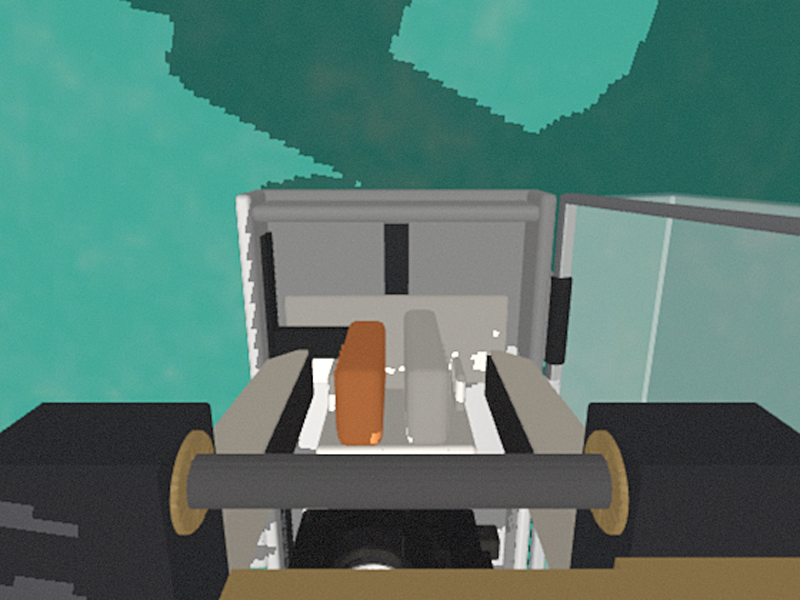

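View pics/s15.png

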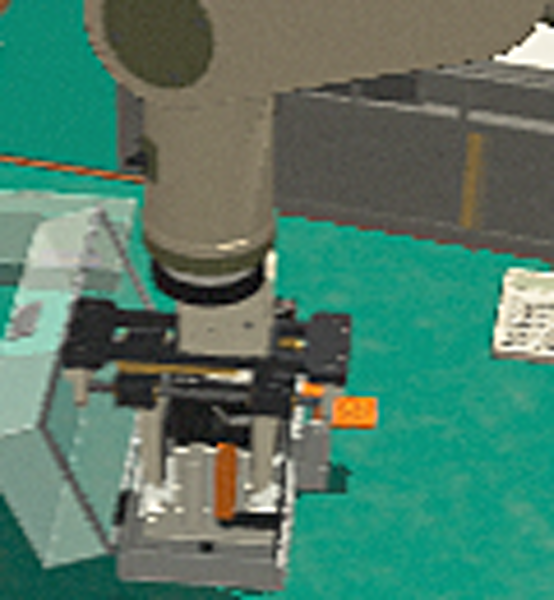

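View pics/c15.png

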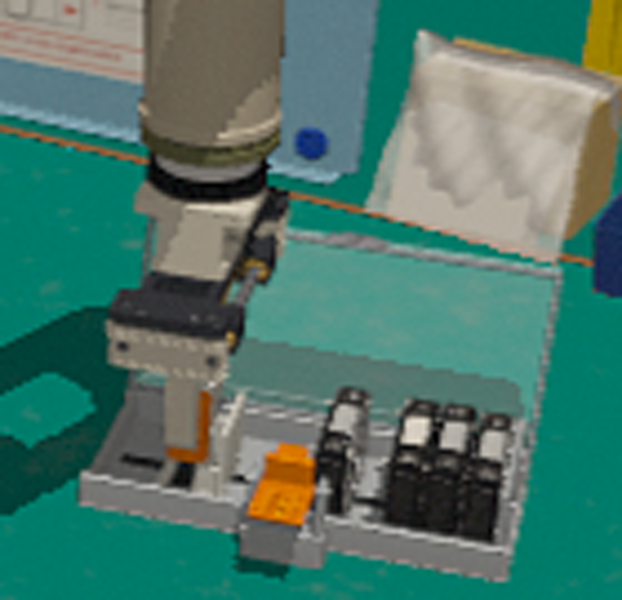

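Emit:
send_rows(
  targets=[
    [0.3, [1, -1, 3], 0],
    [0.3, [0, 0, 0], 0],
    [-1, [0, 0, 0], 0],
    [-1, [0, 0, 0], 0],
    [-1, [0, 0, 0], 0],
    [-1, [0, 0, 0], 0],
    [-1, [0, 0, 0], 0],
    [-1, [0, 0, 0], 0],
    [-1, [0, 0, 0], 0],
  ],
  newtons=25,
)

```text
t: 19.95
tool_pos: [0.5553, -0.0515, 0.0397]
orientation: [2.015, 2.404, 0.008]
force: [19.3, 1.9, -14.7]
opening: 0.0273
```

```bash
python3 - <<'E'
from h import *
st=robot.read_state();print(inv(st["tool_pos"]),st["force"],st["opening"])
W=optics.read_camera("wrist"); crop(W,100,120,460,390,"w12.png")
E
```

```text
[ 2.  78.8 39.7] [ 19.32769951   1.89529582 -14.71348831] 0.02733295678179532
```

View pics/w12.png

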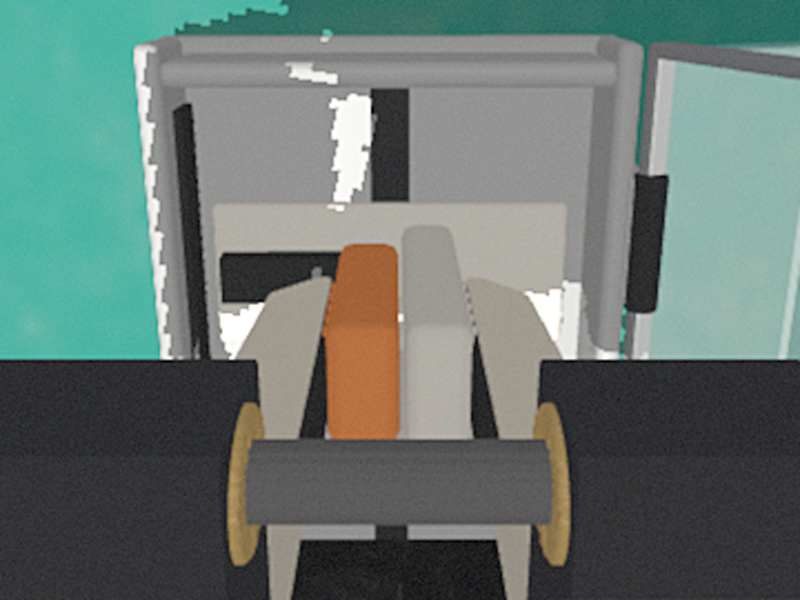

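Emit:
send_rows(
  targets=[
    [-1, [0, 1, 0], 0],
    [-1, [0, 1, 0], 0],
    [-1, [0, 0, 0], 0],
  ],
)

```text
t: 20.3
tool_pos: [0.5555, -0.0514, 0.0397]
orientation: [2.016, 2.407, 0.003]
force: [8.5, 1.3, -5.5]
opening: 0.0269
```

Emit:
send_rows(
  targets=[
    [-1, [0, 1, 0], 0],
    [-1, [-2, 0, 0], 0],
    [-1, [-5, 0, 0], 0],
    [-1, [-8, 0, 0], 0],
    [-1, [-10, 0, 0], 0],
    [-1, [-10, 0, 0], 0],
    [-1, [-8, 0, 0], 0],
    [-1, [-5, 0, 0], 0],
    [-1, [-2, 0, 0], 0],
    [-1, [0, 0, 0], 0],
  ],
)

```text
t: 21.3
tool_pos: [0.5646, -0.1015, 0.0397]
orientation: [2.018, 2.407, 0.001]
force: [5.3, 1.2, -3.0]
opening: 0.0272
```

```bash
python3 - <<'E'
from h import *
st=robot.read_state();print(inv(st["tool_pos"]),st["force"],st["opening"])
C=optics.read_camera("scene"); crop(C,260,120,400,255,"c16.png")
E
```

```text
[ 2.4 27.9 39.7] [ 5.25382138  1.24444862 -2.95442023] 0.027185446026954312
```

View pics/c16.png

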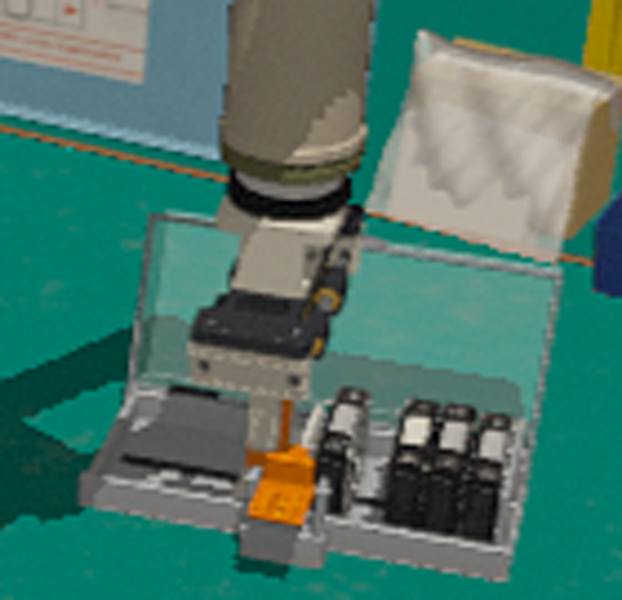

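Emit:
send_rows(
  targets=[
    [-1, [-2, 1, 0], 0],
    [-1, [-3, 0, 0], 0],
    [-1, [-3, 0, 0], 0],
    [-1, [-3, 0, 0], 0],
    [-1, [-4, 0, 0], 0],
    [-1, [-4, 0, 0], 0],
    [-1, [-4, 0, 0], 0],
    [-1, [-4, 0, 0], 0],
    [-1, [-4, 0, 0], 0],
    [-1, [-2, 0, 0], 0],
    [-1, [0, 0, 0], 0],
  ],
)

```text
t: 22.45
tool_pos: [0.5705, -0.1338, 0.0396]
orientation: [2.018, 2.408, -0.001]
force: [-3.3, -0.7, 3.9]
opening: 0.027
```

```bash
python3 - <<'E'
from h import *
st=robot.read_state();print(inv(st["tool_pos"]),st["force"],st["opening"])
C=optics.read_camera("scene"); crop(C,260,120,400,255,"c17.png")
W=optics.read_camera("wrist"); crop(W,0,0,560,420,"w17.png")
E
```

```text
[ 2.5 -4.9 39.6] [-3.31074187 -0.70894323  3.91415288] 0.026959566985009908
```

View pics/c17.png

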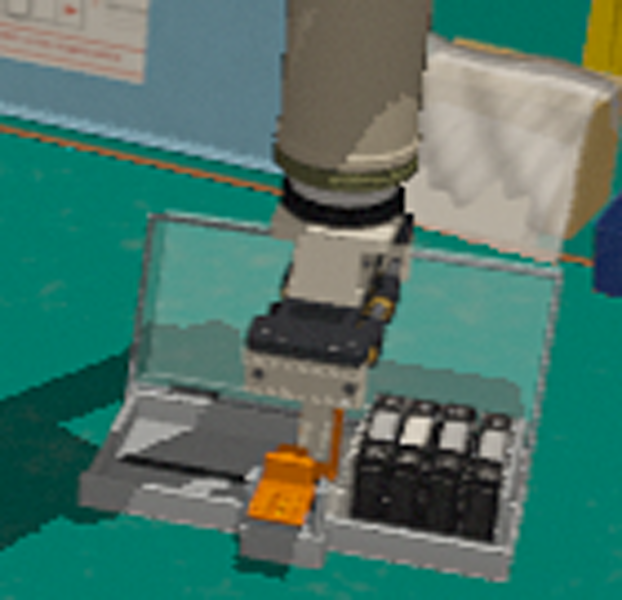

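Emit:
send_rows(
  targets=[
    [-1, [-1.5, 0, 0], 0],
    [-1, [-1.5, 0, 0], 0],
    [-1, [-1, 0, 0], 0],
    [-1, [-1, 0, 0], 0],
    [-1, [0, 0, 0], 0],
  ],
)

```text
t: 23.05
tool_pos: [0.5712, -0.1378, 0.0396]
orientation: [-2.017, -2.408, 0.0]
force: [-4.3, 0.8, 6.1]
opening: 0.0269
```

Emit:
send_rows(
  targets=[
    [-1, [-1, 0, 0], 0],
    [-1, [-1, 0, 0], 0],
    [-1, [0, 0, 0], 0],
  ],
)

```text
t: 23.35
tool_pos: [0.5716, -0.1397, 0.0396]
orientation: [-2.017, -2.408, 0.0]
force: [-4.2, 1.1, 6.5]
opening: 0.0272
```

```bash
python3 - <<'E'
from h import *
st=robot.read_state();print(inv(st["tool_pos"]),st["force"],st["opening"])
C=optics.read_camera("scene"); crop(C,320,200,380,250,"c18.png")
E
```

```text
[  2.6 -11.   39.6] [-4.17572484  1.08484946  6.48932336] 0.027159546339731687
```

View pics/c18.png

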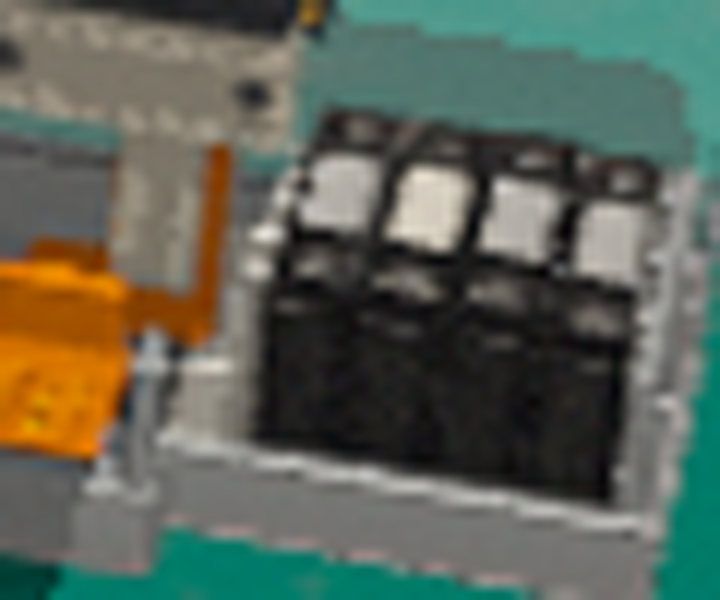

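Row of four visibly almost closed; advancing by single millimetres until the force rises.

Emit:
send_rows(
  targets=[
    [-1, [-1, 0, 0], 0],
    [-1, [-0.5, 0, 0], 0],
    [-1, [0, 0, 0], 0],
  ],
)

```text
t: 23.7
tool_pos: [0.5718, -0.1411, 0.0396]
orientation: [-2.017, -2.408, 0.0]
force: [-4.7, 2.1, 6.4]
opening: 0.0272
```

Emit:
send_rows(
  targets=[
    [-1, [-1, 0, 0], 0],
    [-1, [0, 0, 0], 0],
    [-1, [0, 0, 0], 0],
  ],
)

```text
t: 24.0
tool_pos: [0.572, -0.1416, 0.0397]
orientation: [-2.016, -2.407, -0.0]
force: [-4.7, 4.1, 7.7]
opening: 0.0268
```

Emit:
send_rows(
  targets=[
    [-1, [-1, 0, 0], 0],
    [-1, [0, 0, 0], 0],
    [-1, [0, 0, 0], 0],
  ],
)

```text
t: 24.3
tool_pos: [0.5719, -0.1416, 0.0396]
orientation: [-2.015, -2.407, -0.001]
force: [-6.7, 7.7, 10.2]
opening: 0.0269
```

Emit:
send_rows(
  targets=[
    [-1, [1, -1, 0], 0],
    [-1, [0, 0, 0], 0],
    [-1, [0, 0, 0], 0],
  ],
)

```text
t: 24.6
tool_pos: [0.5718, -0.1417, 0.0396]
orientation: [-2.017, -2.408, -0.002]
force: [1.3, 6.5, 4.1]
opening: 0.0272
```

```bash
python3 - <<'E'
from h import *
st=robot.read_state();print(inv(st["tool_pos"]),st["force"],st["opening"])
C=optics.read_camera("scene"); crop(C,320,200,380,250,"c19.png")
S=optics.read_camera("side"); crop(S,220,80,340,210,"s19.png")
E
```

```text
[  2.4 -12.9  39.6] [1.29225083 6.45402402 4.09218453] 0.02717266961305506
```

View pics/c19.png

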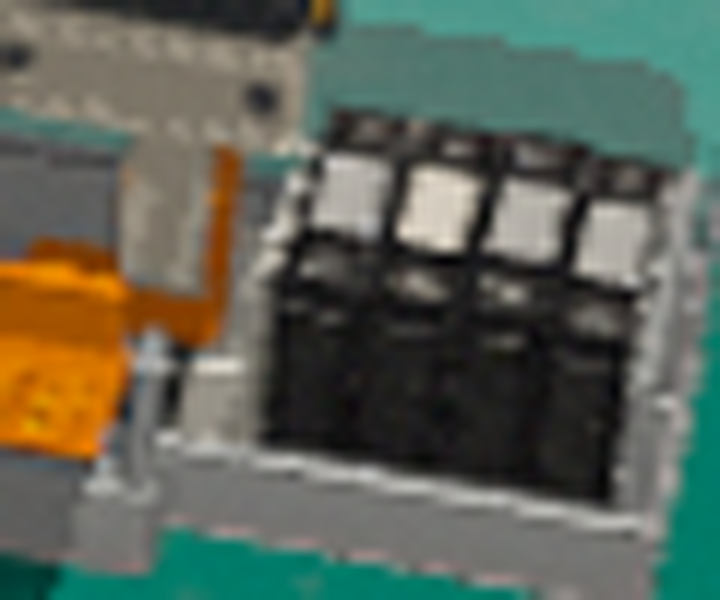

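View pics/s19.png

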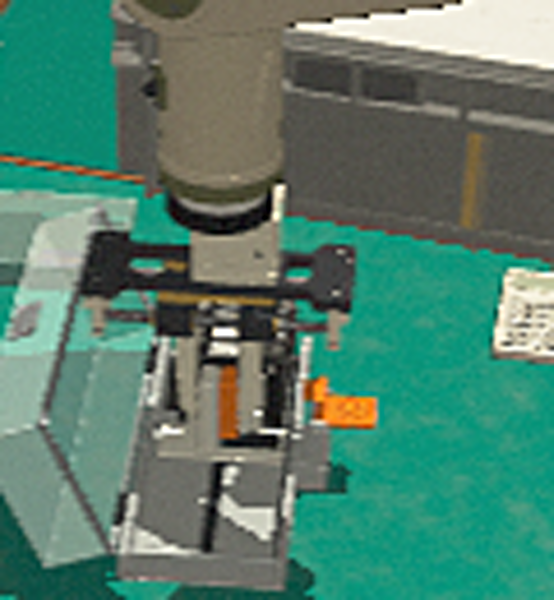

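Emit:
send_rows(
  targets=[
    [-1, [1, 0, 0], 0],
    [-1, [0, 0, 0], 0],
    [0.2, [0, 0, 0], 0],
    [0.2, [0, 0, 0], 0],
    [0.2, [0, 0, 0], 0],
    [0.2, [0, 0, 0], 0],
    [0.2, [0, 0, 0], 0],
    [0.2, [0, 0, 0], 0],
  ],
)

```text
t: 25.5
tool_pos: [0.5712, -0.1416, 0.0395]
orientation: [2.018, 2.408, 0.0]
force: [-0.6, -0.4, 0.2]
opening: 0.056
```

```bash
python3 - <<'E'
from h import *
st=robot.read_state();print(inv(st["tool_pos"]),st["force"],st["opening"])
W=optics.read_camera("wrist"); crop(W,0,0,560,420,"w20.png")
E
```

```text
[  1.9 -12.8  39.5] [-0.61036935 -0.40892375  0.18777721] 0.055998149319420064
```

View pics/w20.png

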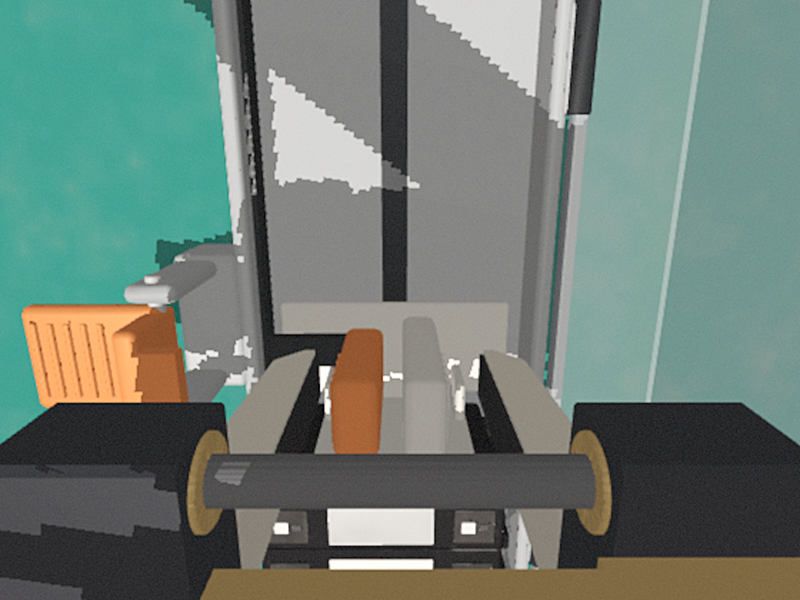

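Tab is out again, fingers clear of it. Rise straight up.

Emit:
send_rows(
  targets=[
    [0.2, [0, 0, -5], 0],
    [0.2, [0, 0, -20], 0],
    [0.2, [0, 0, -40], 0],
    [0.2, [0, 0, -45], 0],
    [0.2, [0, 0, -45], 0],
    [0.2, [0, 0, -20], 0],
    [0.2, [40, 0, 0], 0],
    [0.2, [50, 0, 0], 0],
    [0.2, [50, 0, 0], 0],
    [0.2, [0, 0, 0], 0],
    [0.2, [0, 0, 0], 0],
  ],
)

```text
t: 26.65
tool_pos: [0.5466, -0.0027, 0.2152]
orientation: [2.014, 2.41, 0.0]
force: [0.1, -0.0, 0.1]
opening: 0.0559
```

```bash
python3 - <<'E'
from h import *
W=optics.read_camera("wrist"); crop(W,0,0,560,420,"w21.png")
S=optics.read_camera("side"); crop(S,220,90,320,210,"s21.png",5)
C=optics.read_camera("scene"); crop(C,260,150,400,255,"c21.png")
E
```

```text
(no output)
```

View pics/w21.png

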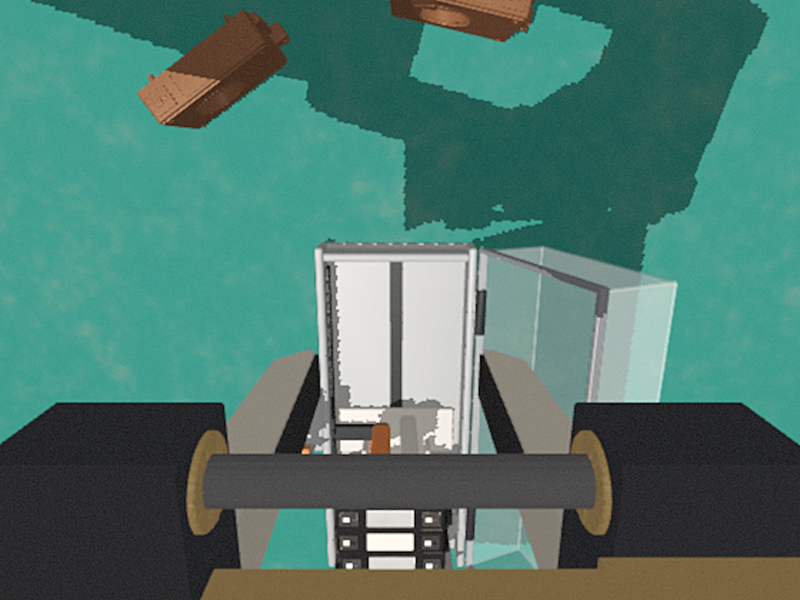

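View pics/s21.png

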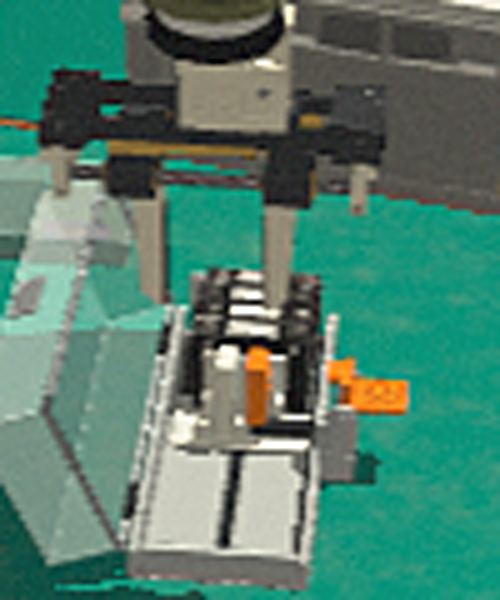

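View pics/c21.png

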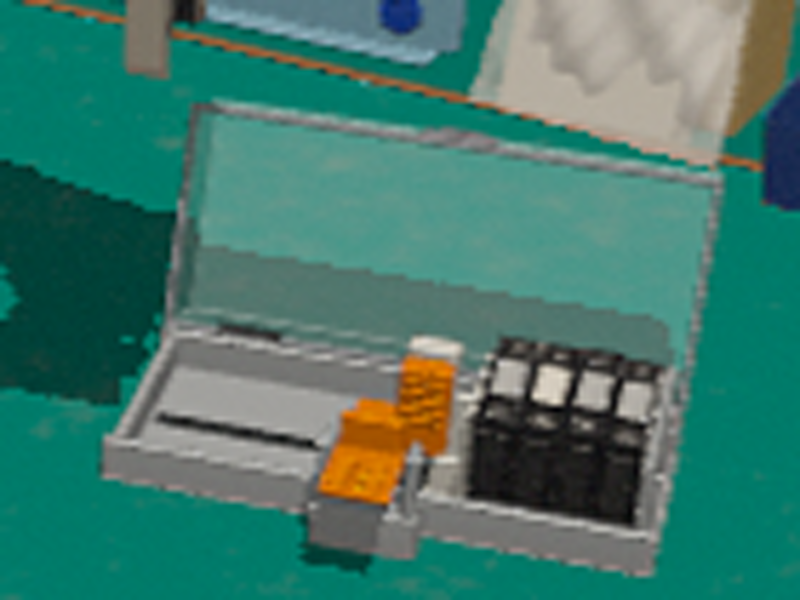

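```bash
python3 - <<'E'
from h import *
C=optics.read_camera("scene"); c=lambda x,y:(260+x/5.714-.4,150+y/5.714-.4)
for q in [(246,330),(428,362)]: print(inv(atz(C,c(*q),.072)))
S=optics.read_camera("side"); s=lambda x,y:(220+x/5-.4,90+y/5-.4)
print(inv(atz(S,s(258,352),.072)), "row last top", inv(atz(S,s(253,327),.067)))
ticket.close_job()
E
```

```text
[-9.3 77.2 72. ]
[-10.5 -14.6  72. ]
[-10.9 -16.1  72. ] row last top [ -4.2 -51.1  67. ]
the job is handed in; nothing more can be done
```

The job is done and handed in, at about 27 s on the robot's clock against the 61 s limit; no verdict was reported.

**What I did:**
- I pressed the latch pad with shut fingers at about 8 N, and the cover sprung fully open with the robot clear of it.
- I chose the black housing standing alone, at about (280, 252) in the side picture, passing over the brown, pink and flat-lying look-alikes. I stood it upright on the rack floor at about rack y = -19 mm and let go.
- I squeezed the lock tab at 25 N, with the fingers at 27 mm opening. I slid the follower about 92 mm until the row stopped it at about 8 N.
- I then eased off the push, released the tab and drew the arm up and away.

**Last checks:**
- The cover is open, and the four housings look upright and close together against the end stop.
- The tab is out, and the robot is touching nothing; the force reading is about 0 N.
- The grip measured at y = -14.6 mm (scene camera) and -16.1 mm (side camera), against -15 mm expected for a closed row. That puts the follower at about 0.111 m.

**Disagreements:**
- The arm's own position put the grip at -12.8 mm, about 2 mm off the camera figures and within the calibration and grasp offset. All three readings fit the closed range.
- The side camera put the top of the last housing at y = -51 mm. My other estimate for that housing was about -53 mm.
- I did not re-measure the calculator, bottle, dish and gauge at the end. No contact with them was felt or seen.

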